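# Clamp a brass blank in the drilling fixture

## Task

Get the tall bored brass blank ready for drilling: lift it out of the trough, set it down upright on the open bench, then take it again by its two ends and seat it, centred, in the nest of the drilling fixture. Swing the clamp arm over it against its stop and turn the T-handle clockwise until the rising resistance shows that the blank is firmly clamped, without cranking it down brutally, then let go. Leave the thin slab, the chuck key and the oil bottle where they are.

Things in the scene. Friction and masses are not known exactly. Their poses are not given: they have to be found in the camera images.
- block_center (a point): Centre of the loose brass blank, a block 36 (its x) by 60 (its y) by 34 mm tall (its z), 0.3 to 0.6 kg, an 18 mm dark bore showing on its +x and -x side faces. Either way round is the same. It starts upright in the trough, whose walls stand 2 mm from its 36 mm wide ends: there only its side faces (across the 36 mm) can be gripped.
- trough: Fixed steel channel 250 mm long (its x), 64 mm wide inside (its y), floor 4 mm and walls 44 mm above the bench, walls 4 mm thick, ends open; origin on the bench under its centre. The blank and the slab lie in it about 55 mm either side of the centre along its x, their y across it; which is where varies.
- slab_center (a point): Centre of a loose brass slab 36 by 60 by 18 mm, in the trough, no bore: thinner than the blank; not to be moved.
- chuck_key: Loose steel drill chuck key, shank along its x about 90 mm, crossbar 90 mm, 22 mm tall; origin underneath; not to be moved.
- oil_center (a point): Centre of a loose upright grey oil bottle with black cap, 48 mm across and 130 mm tall; not to be moved.
- fixture: The fixed drilling fixture, green; origin on the bench below the nest's centre, z up. Its 8 mm thick base plate reaches from -67 to +133 mm in x and 62 mm either side in y. The nest is at its origin, the clamp's post at x = +85 mm.
- nest (a point): Centre of the nest's floor, 20 mm above the bench; axes as the fixture's. The nest is a slot along y between two 10 mm thick walls 41 mm apart (44 mm over the top 3 mm), 44 mm long, tops 31 mm above its floor. The blank stands in it upright, its 60 mm along y, centred within 15 mm; its ends overhang the walls and only they can be gripped there; its top is then 34 mm above the floor.
- post (a point): Point on the vertical axis of the clamp arm's post, 78 mm above the bench (underside of the arm), 85 mm from the nest's centre along the fixture's x.
- swing (a joint): Angle of the clamp arm about the post, rad: 0 = over the nest, against its stop, the screw above the nest's centre; grows to 2.3 counter-clockwise from above as it opens. Starts at 1.7 to 2.1; stays where left (0.25 N m of friction). The arm is 24 mm wide, 78 to 92 mm above the bench, 85 mm from post to screw; its hub on the post reaches 102 mm.
- tail (a point): On the axis of the upright round steel peg (14 mm diameter) on the clamp arm's short tail, 60 mm from the post's axis; the arm is swung by it. The point is 118 mm above the bench, the peg's top 132 mm; it can be gripped down to 92 mm. The tail's direction from the post is 2.094 rad counter-clockwise (from above) of that of the screw.
- tbar (a point): Centre of the T-handle's crossbar: a level steel bar 76 mm long (its x), 12 mm wide (its y), 14 mm tall, on top of the screw. At tee = 0 it is 130 mm above the bench; it sinks 5 mm per rad of tightening. Below it is only a 10 mm shank, down to the arm's top 92 mm above the bench.
- tee (a joint): Turning of the T-handle relative to the clamp arm, rad: grows as it is tightened, clockwise from above; 0 to 4.5, starts at 0.2 to 0.8. Each rad lowers the pad 5 mm; it meets a seated blank at about 1.6. Free turning takes 0.18 N m; once the pad presses, the torque rises by about 0.37 N m per rad. Friction holds the screw up to about 36 N.
- pad: Round pad (20 mm diameter) under the screw; its pressing face is 16 mm below its origin and, at tee = 0, 62 mm above the bench. It sits on a spring of 15 N per mm, travel 8 mm, so the clamping force grows about 75 N per rad turned after contact. 8 N or more is firmly clamped; over 70 N is brutal.
There are look-alikes about, which are no part of the job. Leave any purple or turquoise look-alike of the part that bears block_center alone. Several things have the shape of the fixture; the one meant has the colours described above.

How it is judged:
On the way, in this order (a step that is already met when the one before it is completed fails the run):
1. the blank stands on the open bench, out of the trough and off the fixture, let go (height (world z) of block_center between 0.0145 and 0.0195 m and angle between block_center's own z axis and vertical below 0.1 rad and contact force between the fingers and block below 0.1 N and linear speed of block below 0.02 m/s and (y of block_center in the frame of trough below -0.045 m or y of block_center in the frame of trough above 0.045 m or x of block_center in the frame of trough below -0.14 m or x of block_center in the frame of trough above 0.14 m)), for 0.2 s.
2. the blank is seated in the nest and let go, the clamp arm still open (x of block_center in the frame of nest between -0.005 and 0.005 m and y of block_center in the frame of nest between -0.015 and 0.015 m and z of block_center in the frame of nest between 0.013 and 0.021 m and angle between block_center's own z axis and vertical below 0.08 rad and angle between the y axis of block_center and the y axis of nest, either way round below 0.12 rad and contact force between the fingers and block below 0.1 N and value of joint swing above 0.5 rad), for 0.2 s.
3. the clamp arm is swung over the blank, against its stop, the pad not yet pressing (value of joint swing below 0.08 rad and contact force between pad and block below 8 N and x of block_center in the frame of nest between -0.005 and 0.005 m and y of block_center in the frame of nest between -0.015 and 0.015 m and z of block_center in the frame of nest between 0.013 and 0.021 m and angle between block_center's own z axis and vertical below 0.08 rad and angle between the y axis of block_center and the y axis of nest, either way round below 0.12 rad), for 0.1 s.
4. the blank is clamped (contact force between pad and block above 8 N), for 0.2 s.
At the end, for the whole second after the job is handed in: Blank seated in the nest (5 mm across, 15 mm along, 4 mm in height, upright to 0.08 rad, along it to 0.12 rad) and at rest, clamp arm within 0.08 rad of its stop, pad pressing the blank with 8 N or more after release; slab, chuck key and bottle moved at most 25 mm (x of block_center in the frame of nest between -0.005 and 0.005 m and y of block_center in the frame of nest between -0.015 and 0.015 m and z of block_center in the frame of nest between 0.013 and 0.021 m and angle between block_center's own z axis and vertical below 0.08 rad and angle between the y axis of block_center and the y axis of nest, either way round below 0.12 rad and value of joint swing below 0.08 rad and contact force between pad and block above 8 N and linear speed of block below 0.01 m/s); the robot touches nothing.
It fails at once if the blank is crushed: clamped with more than 70 N (contact force between pad and block above 70 N).
It fails at once if the slab is moved (distance of slab_center from where it was at the start of the episode above 0.025 m).
It fails at once if the chuck key is moved (distance of chuck_key from where it was at the start of the episode above 0.025 m).
It fails at once if the oil bottle is moved (distance of oil_center from where it was at the start of the episode above 0.025 m).
It fails at once if the oil bottle is tipped (angle between oil_center's own z axis and vertical above 0.4 rad).
It also fails if it takes over 72 s, if anything falls off the work surface, if the arm or the gripper's body presses on something with over 40 N, if the wrist force passes 120 N, or if a joint passes its speed limit or range.

## Robot

A 6-joint arm with a two-finger parallel gripper is mounted at the origin on the work surface. World frame = base frame: x ahead of the robot, y to its left, z up, the work surface at z = 0. Lengths are in m, angles in rad, forces in N, time in s.
With the tool pointing down it reaches from about 0.375 to 0.9 m from the base axis. Payload 3.1 kg.
Tool frame: the origin (TCP) lies on the centre line of the jaws, within the pads' length; the fingertips stand 19 mm ahead of it and the grasp point (between the pads) is the TCP; z points along the fingers, y is the direction in which the jaws open and shut (so a half turn about z gives the same grasp; the last joint's range is limited). The gripper opens to 85 mm and grips with 20 to 120 N. Pads are 22 mm wide; open, the fingers measure 114 mm over their backs; the gripper's body (76 mm by 85 mm) begins 54 mm behind the grasp point. The pads swing forward as they close: fully open they stand 13 mm farther back than shut.
Start: joints at [-1.419, 0.527, 1.433, -0, 1.181, -0.178], TCP at [0.202, -0.591, 0.25] pointing down, gripper open.
Joint ranges: [-3.08, 3.08], [-0.75, 2.2], [0.22, 2.44], [-1.43, 4.57], [0, 2.65], [-2.85, 2.85]. Speed limits (rad/s): [2.79, 2.79, 3.14, 3.14, 3.14, 3.14].

## Interface

Orientations are given as a unit quaternion [x, y, z, w].
In Python, from station import manip, imaging, workorder gives the robot as it stands.
- The arm moves only by the shell command python3 -m creep 'ROWS' [FORCE]. ROWS is a JSON object of lists of equal length, an entry for each row: "claw": the finger opening in cm, from 0 to 8.54; "dp": the shift along the tool's x, y, z in cm, a list of three; "roll": the turn about the tool's z in rad. In form: {"claw": [claw, ...], "dp": [[dx, dy, dz], ...], "roll": [roll, ...]}. A call has 1 to 12 rows; each row is the pose to reach, as a shift and turn from the pose commanded when the call began, along the tool's axes at that moment; what a row does not reach only later rows make up. A row lasts 1/10 s, in which the tool goes at most 50 mm and 8.59 degrees, less where a joint would pass 70% of its speed; a pose out of reach is approached as far as the arm can. A call with a gripper value outside its range is refused whole. The fingers move at their own pace and stop on an object; FORCE is the grip in N (left out, the last holds). Time passes only in rows, so rows that repeat a pose let the fingers close. It gives the time, the measured TCP pose, the force and the opening at its end, in the units of the state.
- manip.sense(): the state, without advancing time (a new reading comes with each control period).
- imaging.snapshot(name): name is "scene" or "top" or "wrist"; returns a dict with "image" (400x640x3 uint8, red, green, blue), "z_map" (400x640 float32, m along the optical axis (not along the pixel's ray), 0 where there is no reading), "vfov" (degrees; the focal length in pixels is half the picture's height over the tangent of half this angle, whatever the lens; pixels are square), "cx", "cy" (the principal point, pixels), "dist" ([k1, k2, p1, p2, k3] as OpenCV has them; the pictures are not rectified), "R" (3x3) and "t" (3): a world point X has camera coordinates R X + t. Camera axes: x right, y down, z forward; pixel columns grow to the right and rows downward; lengths in m; the calibration is good to about 2 mm. A picture is of the moment at which its call begins.
- workorder.sign_off(): hands the job in, once; it reports no verdict.
The state is a dict: "t": time; "q": joint angles; "qd": joint speeds; "tau": joint torques, N m; "tcp_pos": TCP position; "tool_rot": TCP orientation; "force": force on the tool from outside, world axes, zero at the start; "ft_torque": the same for the moment, N m; "finger_gap": opening from 0.0 (shut) to 1.0 (fully open).
Only numpy, scipy, OpenCV 4.12 (cv2) and the standard library are available. Lean on these libraries where they do the work, as an engineer would, in place of code of your own. Each camera call takes 0.05 s, during which the arm holds its last target.

## Working session

There is one attempt and no reset: what is moved stays moved. The work goes in short steps, Python scripts to look and compute and a shell command to move; the robot and the scene stay as the last step left them, time stands still between calls to the robot, and variables do not carry over. Pictures are saved under pics/ and viewed, and the job is handed in when it is done.

```bash
ls; mkdir -p pics
cat > h.py <<'E'
import numpy as np,cv2
from station import manip, imaging, workorder
def snap(n,f=None):
    s=imaging.snapshot(n)
    if f: cv2.imwrite('pics/'+f,s['image'][:,:,::-1])
    return s
def K(s):
    f=s['image'].shape[0]/2/np.tan(np.radians(s['vfov'])/2)
    return np.array([[f,0,s['cx']],[0,f,s['cy']],[0,0,1.]])
def ray(s,px):
    p=cv2.undistortPoints(np.array(px,float).reshape(-1,1,2),K(s),np.array(s['dist'],float)).reshape(-1,2)
    d=np.c_[p,np.ones(len(p))]; R=np.array(s['R']);t=np.array(s['t'])
    return -R.T@t, d@R
def plane(s,px,z):
    c,d=ray(s,px); return c+d*((z-c[2])/d[:,2])[:,None]
def deep(s,px):
    px=np.array(px); c,d=ray(s,px); z=np.array([s['z_map'][int(v),int(u)] for u,v in px]); return c+d*z[:,None]
def proj(s,X):
    r,_=cv2.Rodrigues(np.array(s['R'])); p,_=cv2.projectPoints(np.array(X,float).reshape(-1,1,3),r,np.array(s['t'],float),K(s),np.array(s['dist'],float)); return p.reshape(-1,2)
def st():
    s=manip.sense(); 
    for k in ('t','tcp_pos','tool_rot','force','ft_torque','finger_gap','q'): print(k,np.round(s[k],4))
    from scipy.spatial.transform import Rotation as Ro
    M=Ro.from_quat(s['tool_rot']).as_matrix(); print(M.round(3)); return s,M
E
python3 - <<'E'
from h import *
import pickle
d={}
for n in ('scene','top','wrist'):
    d[n]=snap(n,n+'0.png')
    print(n,d[n]['vfov'],d[n]['dist'],(-np.array(d[n]['R']).T@d[n]['t']).round(3))
pickle.dump(d,open('s0.pkl','wb'))
st()
E
```

```text
pics
scene 45.2821330555863 [0.04256955 0.         0.         0.         0.        ] [0.967 0.771 0.849]
top 47.93188445942642 [-0.11996979  0.          0.          0.          0.        ] [ 0.469 -0.007  1.284]
wrist 63.73643181319887 [-0.05664441  0.          0.          0.          0.        ] [ 0.27  -0.569  0.372]
t 0.15
tcp_pos [ 0.2024 -0.5908  0.2495]
tool_rot [ 9.864e-01  1.641e-01  0.000e+00 -8.000e-04]
force [-0.2986 -0.1417 -0.806 ]
ft_torque [-0.0233 -0.0456 -0.0154]
finger_gap 1.0021
q [-1.4195  0.5283  1.4336  0.      1.1814 -0.1785]
[[ 0.946  0.324 -0.   ]
 [ 0.324 -0.946  0.002]
 [ 0.    -0.002 -1.   ]]
```

View pics/top0.png

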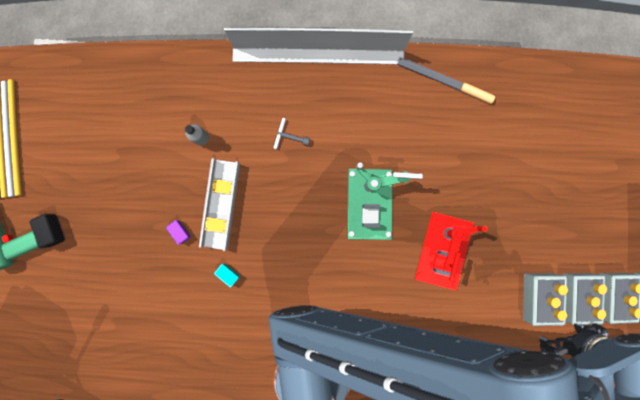

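View pics/scene0.png

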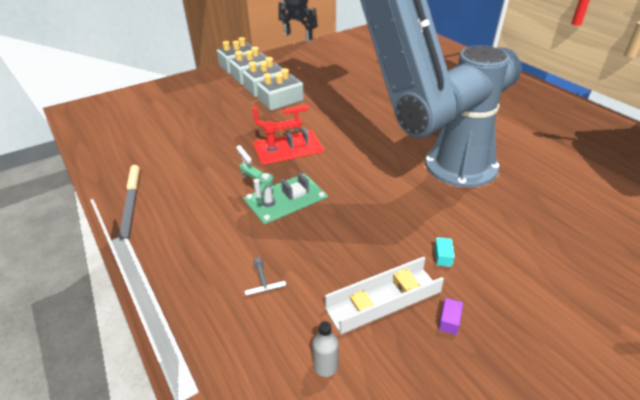

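View pics/wrist0.png

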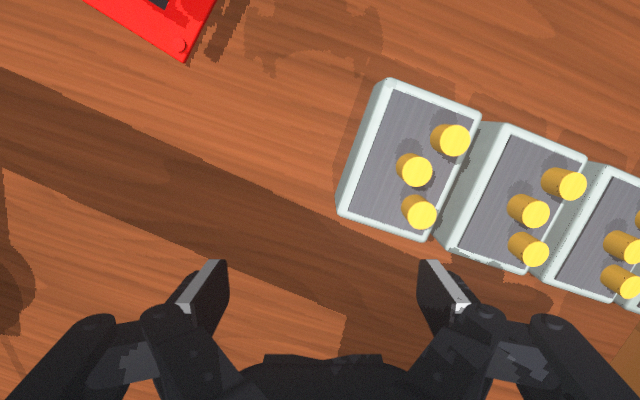

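Candidates for the blank in the top view: brass at (222,187), brass at (215,225), purple look-alike at (178,232) and turquoise look-alike at (227,275). Fixtures: green (371,203) and a red look-alike (445,250). I'll check the heights and a close crop next.

Run:
```python
from h import *
import pickle
d=pickle.load(open('s0.pkl','rb'))
t=d['top'];s=d['scene']
a=cv2.resize(t['image'][140:290,150:300],None,fx=4,fy=4,interpolation=cv2.INTER_CUBIC)[:,:,::-1]
cv2.imwrite('pics/c1.png',a)
cv2.imwrite('pics/c2.png',cv2.resize(s['image'][225:345,310:460],None,fx=5,fy=5,interpolation=cv2.INTER_CUBIC)[:,:,::-1])
cv2.imwrite('pics/c3.png',cv2.resize(t['image'][150:250,330:440],None,fx=6,fy=6,interpolation=cv2.INTER_CUBIC)[:,:,::-1])
cv2.imwrite('pics/c4.png',cv2.resize(s['image'][135:225,225:335],None,fx=7,fy=6,interpolation=cv2.INTER_CUBIC)[:,:,::-1])
print(deep(t,[(222,187),(215,225),(371,215),(197,133),(281,133)]).round(4))
for nm,S in (('top',t),('scene',s)):
    hsv=cv2.cvtColor(S['image'],cv2.COLOR_RGB2HSV)
    m=cv2.inRange(hsv,(20,120,90),(35,255,255))
    n,l,stt,c=cv2.connectedComponentsWithStats(m)
    for i in range(1,n):
        if stt[i,4]>50: print(nm,stt[i],c[i].round(1),deep(S,[c[i]]).round(4))
```

```text
[[ 0.5507  0.2622  0.0223]
 [ 0.4433  0.276   0.0369]
 [ 0.4797 -0.1598  0.019 ]
 [ 0.6914  0.3205  0.0911]
 [ 0.7073  0.0986  0.0203]]
top [  8  80  13 116 749] [ 13.5 137.6] [[0.6931 0.923  0.0109]]
top [  0 100   7  98 318] [  1.7 162.6] [[0.6151 0.9531 0.0192]]
top [212 180  19  14 210] [221.4 186.4] [[0.5523 0.2635 0.0242]]
top [205 217  21  15 234] [214.8 224.4] [[0.4449 0.2772 0.0348]]
top [555 285  13  10 101] [561.  289.1] [[ 0.2841 -0.6818  0.0914]]
top [594 284  13  10  97] [600.  288.6] [[ 0.2855 -0.7951  0.1004]]
top [630 284  10   9  70] [635.3 287.5] [[ 0.2859 -0.9109  0.0974]]
top [548 297  12  11  97] [553.8 301.9] [[ 0.2508 -0.6565  0.1001]]
top [587 297  13  10  97] [593.1 301.1] [[ 0.2518 -0.7717  0.1051]]
top [624 296  13  10  94] [630.5 300.2] [[ 0.2511 -0.8924  0.103 ]]
top [593 309  13  10  98] [599.1 313.5] [[ 0.2151 -0.798   0.096 ]]
top [630 308  10  10  77] [634.8 311.9] [[ 0.2163 -0.9125  0.0976]]
top [554 310  13  11  99] [560.1 314.5] [[ 0.2158 -0.676   0.1009]]
scene [233  38  12  12  87] [238.6  43. ] [[ 0.2413 -1.0099  0.0951]]
scene [247  47  11  13  73] [252.4  53.4] [[ 0.2403 -0.8876  0.0944]]
scene [261  57  11  14  75] [266.5  64.3] [[ 0.2409 -0.7691  0.0942]]
scene [276  69  12  14  78] [282.2  76.1] [[ 0.2276 -0.6753  0.0807]]
scene [395 275  12  16  58] [399.4 282.8] [[0.4612 0.2706 0.0281]]
```

View pics/c1.png

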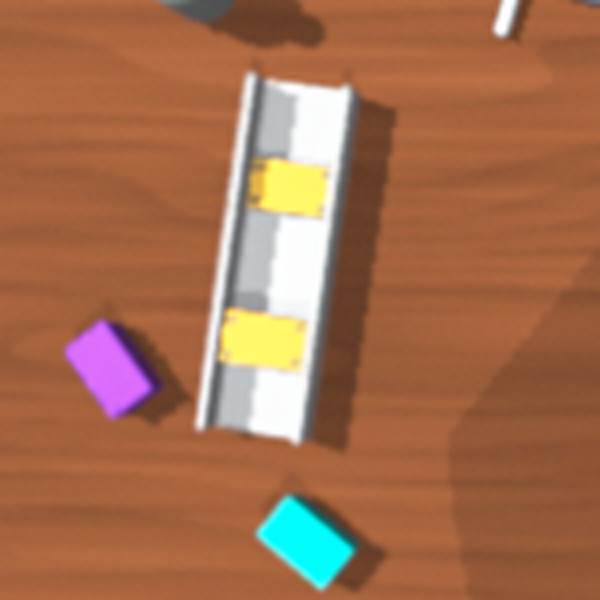

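View pics/c2.png

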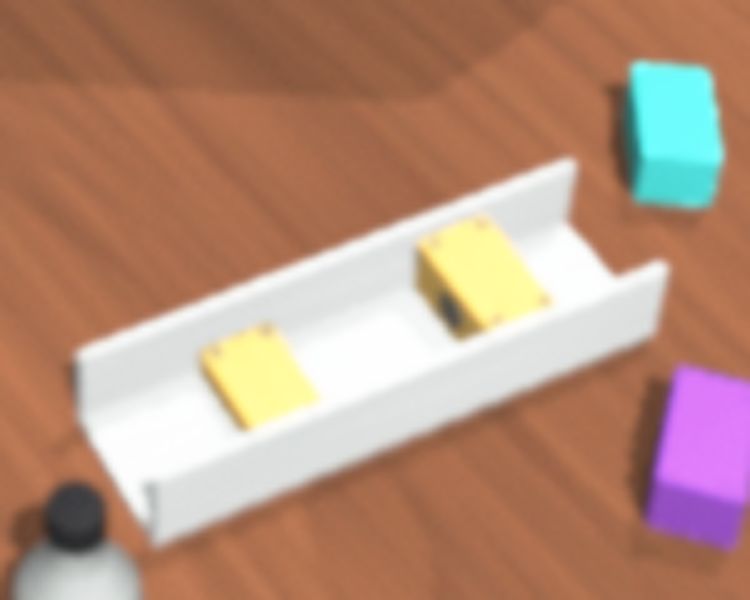

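View pics/c3.png

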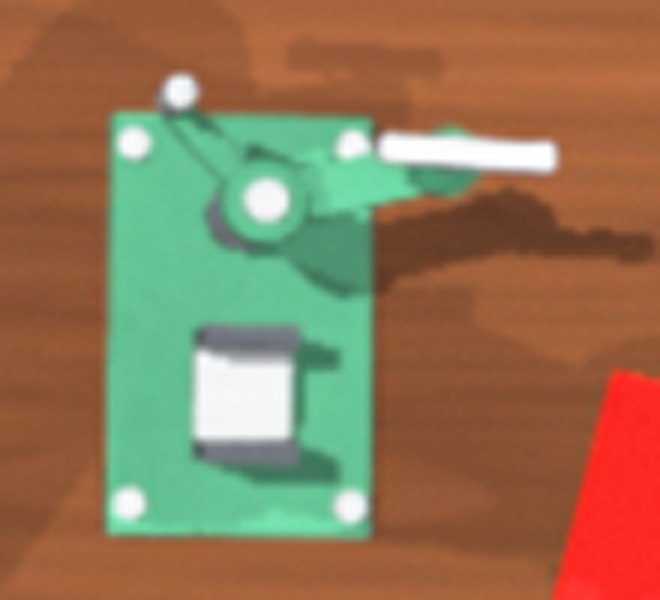

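View pics/c4.png

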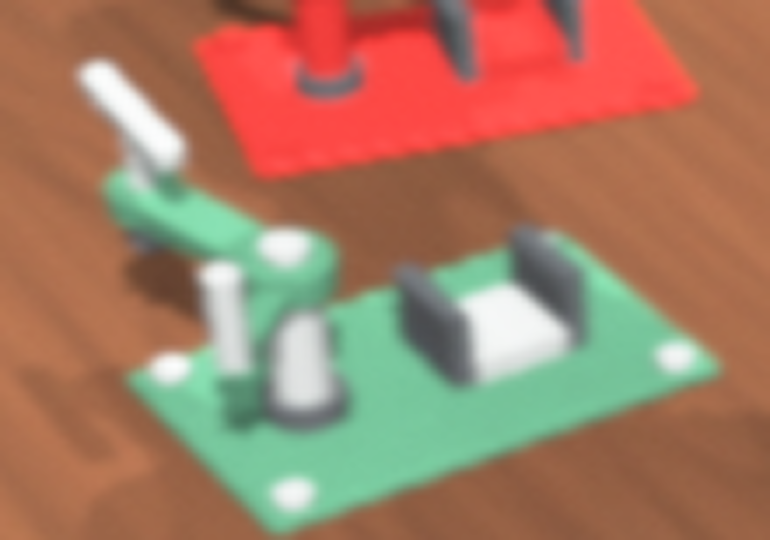

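The blank is the brass piece at top (215,225): its top is about 37 mm high and a bore shows in the scene crop. The brass at (222,187) is about 22 mm high, so it is the slab. The fixture is the green one.

Run:
```python
from h import *
import pickle
d=pickle.load(open('s0.pkl','rb'))
t=d['top'];s=d['scene']
def up(x,y,f,ox,oy): return ((x+.5)/f-.5+ox,(y+.5)/f-.5+oy)
# fixture corners
c=[up(x,y,6,330,150) for x,y in ((107,537),(372,537),(372,118),(113,113))]
P=plane(t,c,0.008); print('fix corners',P.round(4),'ctr',P.mean(0).round(4))
e=[np.degrees(np.arctan2(*(P[3]-P[0])[[1,0]])),np.degrees(np.arctan2(*(P[2]-P[1])[[1,0]])),np.degrees(np.arctan2(*(P[0]-P[1])[[1,0]]))-90]
print(e,np.linalg.norm(P[3]-P[0]),np.linalg.norm(P[0]-P[1]))
b=plane(t,[up(x,y,6,330,150) for x,y in ((130,503),(350,506),(350,145),(134,143))],0.012);print('bolts',b.round(4))
print('hub',plane(t,[up(267,200,6,330,150)],0.105).round(4),'peg',plane(t,[up(181,91,6,330,150)],0.132).round(4),'tbar',plane(t,[up(385,146,6,330,150),up(555,157,6,330,150)],0.134).round(4))
print('nestfloor',plane(t,[up(245,397,6,330,150)],0.02).round(4))
hsv=cv2.cvtColor(t['image'],cv2.COLOR_RGB2HSV)
m=cv2.inRange(hsv,(18,100,90),(38,255,255))
for (u,v,z) in ((222,187,.022),(215,225,.038)):
    q=np.zeros_like(m);q[v-14:v+14,u-16:u+16]=m[v-14:v+14,u-16:u+16]
    cs=max(cv2.findContours(q,0,2)[0],key=cv2.contourArea)
    W=plane(t,cs.reshape(-1,2),z)
    r=cv2.minAreaRect((W[:,:2]*1000).astype(np.float32));print('brass',r)
tr=plane(t,[up(x,y,4,150,140) for x,y in ((252,75),(350,90),(203,430),(300,440))],.044);print(tr.round(4),tr.mean(0))
print('key',plane(t,[(275,148),(284,119),(308,141)],.02).round(3))
```

```text
fix corners [[ 0.4103 -0.0953  0.008 ]
 [ 0.4124 -0.2208  0.008 ]
 [ 0.6113 -0.2182  0.008 ]
 [ 0.6111 -0.0948  0.008 ]] ctr [ 0.5113 -0.1573  0.008 ]
[np.float64(0.12194619728970245), np.float64(0.740874491545133), np.float64(0.9602906319642273)] 0.2007896370531348 0.12557951555212868
bolts [[ 0.4267 -0.1055  0.012 ]
 [ 0.4271 -0.2095  0.012 ]
 [ 0.5977 -0.2072  0.012 ]
 [ 0.5966 -0.1047  0.012 ]]
hub [[ 0.5634 -0.1563  0.105 ]] peg [[ 0.6074 -0.1153  0.132 ]] tbar [[ 0.5853 -0.2031  0.134 ]
 [ 0.5822 -0.2768  0.134 ]]
nestfloor [[ 0.4775 -0.158   0.02  ]]
brass ((552.5670776367188, 264.6348876953125), (54.7481803894043, 35.47515869140625), 83.96404266357422)
brass ((445.620849609375, 275.8159484863281), (57.700775146484375, 36.63572311401367), 85.05268859863281)
[[0.6289 0.2864 0.044 ]
 [0.6193 0.217  0.044 ]
 [0.3811 0.3142 0.044 ]
 [0.3759 0.2459 0.044 ]] [0.50130733 0.26589153 0.044     ]
key [[0.664 0.115 0.02 ]
 [0.748 0.091 0.02 ]
 [0.686 0.022 0.02 ]]
```

```bash
cat >> h.py <<'E'
def go(*pts,s=None):
    """pts: (x,y,z,yaw_deg of tool y, or None)"""
    s=s or manip.sense()
    from scipy.spatial.transform import Rotation as Ro
    M=Ro.from_quat(s['tool_rot']).as_matrix(); p=np.array(s['tcp_pos']); y0=np.degrees(np.arctan2(M[1,1],M[0,1]))
    print('at',p.round(4),'yaw',round(y0,2),'F',np.round(s['force'],1),'gap',round(s['finger_gap']*8.54,2),'t',s['t'])
    for w in pts:
        d=M.T@(np.array(w[:3])-p)*100
        r=0 if w[3] is None else -((w[3]-y0+180)%360-180)
        print('  dp',d.round(2),'roll',round(np.radians(r),3),'rows',round(max(np.linalg.norm(d)/5,abs(r)/8.59),1))
E
python3 -c "
from h import *
go((.56,-.2,.25,-40),(.43,.2725,.22,-6.6))"
```

```text
at [ 0.2024 -0.5908  0.2495] yaw -71.1 F [-0.3 -0.1 -0.8] gap 8.56 t 0.15
  dp [ 4.649e+01 -2.539e+01  1.000e-02] roll -0.543 rows 10.6
  dp [ 49.49 -74.3    3.09] roll -1.126 rows 17.9
```

```bash
python3 -m creep '{"claw":[8.54,8.54,8.54,8.54,8.54,8.54,8.54,8.54,8.54,8.54,8.54,8.54],"dp":[[46.5,-25.4,0],[46.5,-25.4,0],[46.5,-25.4,0],[46.5,-25.4,0],[46.5,-25.4,0],[46.5,-25.4,0],[46.5,-25.4,0],[46.5,-25.4,0],[46.5,-25.4,0],[46.5,-25.4,0],[46.5,-25.4,0],[46.5,-25.4,0]],"roll":[-0.5,-0.5,-0.5,-0.5,-0.5,-0.5,-0.5,-0.5,-0.5,-0.5,-0.5,-0.5]}'
python3 -c "
from h import *
go((.43,.2725,.22,-6.6))"
```

```text
t: 1.35
tcp_pos: [0.5623, -0.1969, 0.25]
tool_rot: [0.914, 0.406, 0.001, -0.0]
force: [-0.1, -0.5, 0.7]
finger_gap: 0.998
at [ 0.5623 -0.1969  0.25  ] yaw -42.15 F [-0.1 -0.5  0.7] gap 8.53 t 1.35
  dp [ 25.92 -41.31   3.03] roll -0.62 rows 9.8
```

```bash
python3 -m creep '{"claw":[8.54,8.54,8.54,8.54,8.54,8.54,8.54,8.54,8.54,8.54,8.54,8.54],"dp":[[25.9,-41.3,3],[25.9,-41.3,3],[25.9,-41.3,3],[25.9,-41.3,3],[25.9,-41.3,3],[25.9,-41.3,3],[25.9,-41.3,3],[25.9,-41.3,3],[25.9,-41.3,3],[25.9,-41.3,3],[25.9,-41.3,3],[25.9,-41.3,3]],"roll":[-0.62,-0.62,-0.62,-0.62,-0.62,-0.62,-0.62,-0.62,-0.62,-0.62,-0.62,-0.62]}'
python3 -c "
from h import *
s=snap('wrist','w1.png');import pickle;pickle.dump(s,open('w1.pkl','wb'));go()"
```

```text
t: 2.55
tcp_pos: [0.4299, 0.2693, 0.2201]
tool_rot: [0.748, 0.664, -0.0, 0.0]
force: [0.7, -0.6, 0.8]
finger_gap: 0.997
at [0.4304 0.2686 0.2202] yaw -6.93 F [-0.7 -0.  -0. ] gap 8.53 t 2.6
```

View pics/w1.png

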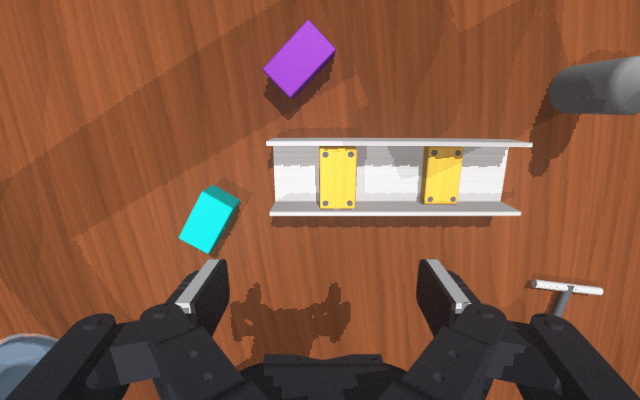

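The wrist view shows the blank at (338,178) between the trough walls and the slab at (441,176), with both fingers clear. I'll measure the blank at its top height.

Run:
```python
from h import *
import pickle
s=pickle.load(open('w1.pkl','rb'))
hsv=cv2.cvtColor(s['image'],cv2.COLOR_RGB2HSV)
m=cv2.inRange(hsv,(18,100,90),(38,255,255))
q=np.zeros_like(m);q[130:225,300:375]=m[130:225,300:375]
cs=max(cv2.findContours(q,0,1)[0],key=cv2.contourArea)
W=plane(s,cs.reshape(-1,2),.038);r=cv2.minAreaRect((W[:,:2]*1000).astype(np.float32));print(r, deep(s,[(338,178)]))
q=np.zeros_like(m);q[130:225,410:475]=m[130:225,410:475]
cs=max(cv2.findContours(q,0,1)[0],key=cv2.contourArea)
W=plane(s,cs.reshape(-1,2),.022);print('slab',cv2.minAreaRect((W[:,:2]*1000).astype(np.float32)))
E=plane(s,[(266,142),(532,145),(270,214),(520,213)],.044);print(E.round(4),np.degrees(np.arctan2((E[1]-E[0])[1],(E[1]-E[0])[0])),np.degrees(np.arctan2((E[3]-E[2])[1],(E[3]-E[2])[0])))
go((.4455,.2735,.12,-6.6),(.4455,.2735,.026,-6.6))
```

```text
((445.87139892578125, 276.665771484375), (60.74617385864258, 35.47644805908203), 83.2348861694336) [[0.44644928 0.27646826 0.03825763]]
slab ((551.4583740234375, 263.71466064453125), (59.121456146240234, 39.36326217651367), 83.64862823486328)
[[0.3843 0.319  0.044 ]
 [0.6315 0.288  0.044 ]
 [0.3766 0.25   0.044 ]
 [0.6232 0.2214 0.044 ]] -7.132280310652201 -6.620559783533718
at [0.4304 0.2686 0.2202] yaw -6.93 F [-0.7 -0.  -0. ] gap 8.53 t 2.6
  dp [ 0.67  1.44 10.02] roll -0.006 rows 2.0
  dp [ 0.68  1.45 19.42] roll -0.006 rows 3.9
```

```bash
python3 -m creep '{"claw":[7,7,7,7,7,7,7,7],"dp":[[0.93,1.47,5],[0.93,1.47,9],[0.93,1.47,13],[0.93,1.47,16],[0.93,1.47,18],[0.93,1.47,19.4],[0.93,1.47,19.4],[0.93,1.47,19.4]],"roll":[0,0,0,0,0,0,0,0]}'
python3 -c "
from h import *
s=snap('wrist','w2.png');go()"
```

```text
t: 3.4
tcp_pos: [0.4468, 0.2763, 0.0267]
tool_rot: [0.749, 0.663, 0.0, 0.0]
force: [0.3, -0.4, 0.1]
finger_gap: 0.821
at [0.447  0.2767 0.0272] yaw -6.99 F [0.5 0.9 0.7] gap 7.03 t 3.45
```

View pics/w2.png

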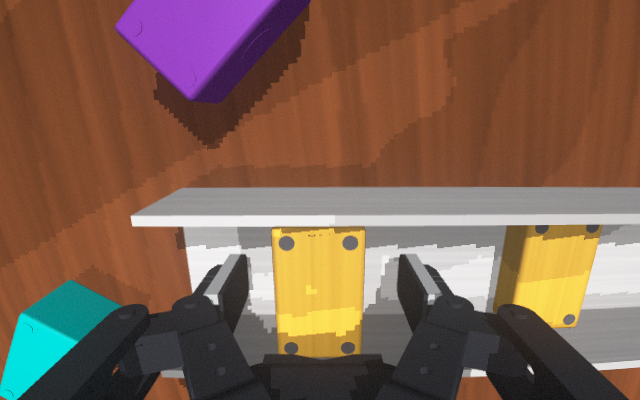

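The blank spans about (272–365, 228–355), with the jaws at (235,285) and (415,285) either side of it. Closing now.

```bash
python3 -m creep '{"claw":[3,3,3,3,3,3,3,3,3,3],"dp":[[0,0,0],[0,0,0],[0,0,0],[0,0,0],[0,0,0],[0,0,0],[0,0,0],[0,0,0],[0,0,0],[0,0,0]],"roll":[0,0,0,0,0,0,0,0,0,0]}' 50
python3 -m creep '{"claw":[3,3,3,3,3,3],"dp":[[0,0,-1],[0,0,-3],[0,0,-6],[0,0,-9],[0,0,-9],[0,0,-9]],"roll":[0,0,0,0,0,0]}'
python3 -c "
from h import *
s=snap('wrist','w3.png');go((.47,.07,.12,0),(.47,.07,.035,0))"
```

```text
t: 4.45
tcp_pos: [0.4463, 0.2772, 0.0274]
tool_rot: [0.748, 0.663, 0.001, 0.0]
force: [-0.8, 0.4, 6.2]
finger_gap: 0.412
t: 5.05
tcp_pos: [0.4456, 0.2769, 0.1164]
tool_rot: [0.749, 0.663, 0.0, 0.0]
force: [-0.5, 0.2, -5.5]
finger_gap: 0.408
at [0.4449 0.2766 0.1155] yaw -6.92 F [-0.9 -0.2 -5.5] gap 3.53 t 5.1
  dp [-20.21   4.98  -0.44] roll -0.121 rows 4.2
  dp [-20.2    5.     8.06] roll -0.121 rows 4.5
```

View pics/w3.png

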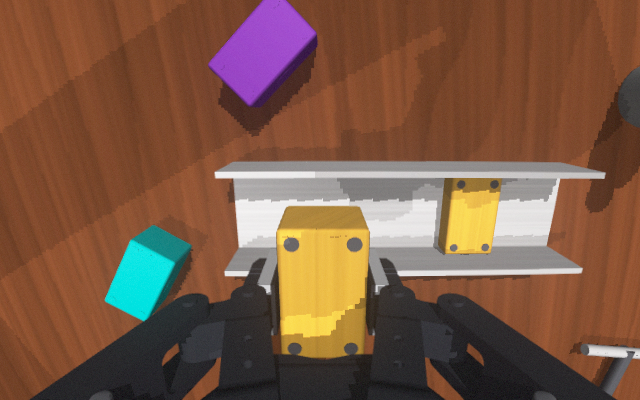

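Lifted, about 5.5 N held and the slab untouched. I'll carry it to the open bench at (0.47, 0.07).

```bash
python3 -m creep '{"claw":[3,3,3,3,3,3,3,3,3,3],"dp":[[-4,1,0],[-8,2,0],[-12,3,0],[-16,4,0],[-20.2,5,0],[-20.2,5,2],[-20.2,5,5],[-20.2,5,7],[-20.2,5,8.2],[-20.2,5,8.2]],"roll":[-0.05,-0.12,-0.12,-0.12,-0.12,-0.12,-0.12,-0.12,-0.12,-0.12]}'
python3 -c "
from h import *
go((.47,.07,.0235,0))"
```

```text
t: 6.1
tcp_pos: [0.4695, 0.0705, 0.032]
tool_rot: [0.707, 0.707, -0.002, -0.002]
force: [-0.4, -0.8, -5.1]
finger_gap: 0.412
at [0.4695 0.0705 0.032 ] yaw -0.06 F [-0.4 -0.8 -5.1] gap 3.52 t 6.1
  dp [-0.05  0.06  0.84] roll -0.001 rows 0.2
```

```bash
python3 -m creep '{"claw":[3,3,3,3,3,3],"dp":[[0,0,0.3],[0,0,0.6],[0,0,0.75],[0,0,0.85],[0,0,0.85],[0,0,0.85]],"roll":[0,0,0,0,0,0]}'
```

```text
t: 6.7
tcp_pos: [0.4714, 0.0704, 0.0261]
tool_rot: [0.707, 0.707, 0.0, 0.0]
force: [-0.1, 0.4, -4.8]
finger_gap: 0.412
```

```bash
python3 -m creep '{"claw":[3,3,3,3],"dp":[[0,0,0.1],[0,0,0.2],[0,0,0.2],[0,0,0.2]],"roll":[0,0,0,0]}'
```

```text
t: 7.1
tcp_pos: [0.4712, 0.0704, 0.0238]
tool_rot: [0.707, 0.707, -0.0, -0.0]
force: [-0.6, -0.5, -4.3]
finger_gap: 0.411
```

```bash
python3 -m creep '{"claw":[3,3,3,3],"dp":[[0,0,0.1],[0,0,0.1],[0,0,0.1],[0,0,0.1]],"roll":[0,0,0,0]}'
```

```text
t: 7.5
tcp_pos: [0.4712, 0.0704, 0.0234]
tool_rot: [0.707, 0.707, 0.0, 0.0]
force: [-1.3, -0.5, 6.3]
finger_gap: 0.413
```

```bash
python3 -m creep '{"claw":[4.5,6,6.5,6.5,6.5,6.5,6.5],"dp":[[0,0,0],[0,0,0],[0,0,0],[0,0,0],[0,0,0],[0,0,0],[0,0,0]],"roll":[0,0,0,0,0,0,0]}'
python3 -m creep '{"claw":[6.5,8.54,8.54,8.54,8.54],"dp":[[0,0,-3],[0,0,-7],[-5,0,-10],[-5,0,-12],[-5,0,-12]],"roll":[0,0,0,0,0]}'
python3 -c "
from h import *
s=snap('wrist','w4.png');import pickle;pickle.dump(s,open('w4.pkl','wb'));go()"
```

```text
t: 8.2
tcp_pos: [0.4712, 0.0704, 0.0228]
tool_rot: [0.707, 0.707, -0.0, -0.0]
force: [0.0, 0.3, -0.2]
finger_gap: 0.763
t: 8.7
tcp_pos: [0.4733, 0.0188, 0.1456]
tool_rot: [0.708, 0.706, 0.002, 0.003]
force: [0.8, -0.9, 0.3]
finger_gap: 0.995
at [0.4721 0.0197 0.1441] yaw -0.15 F [-0.1 -0.1 -0.5] gap 8.58 t 8.75
```

View pics/w4.png

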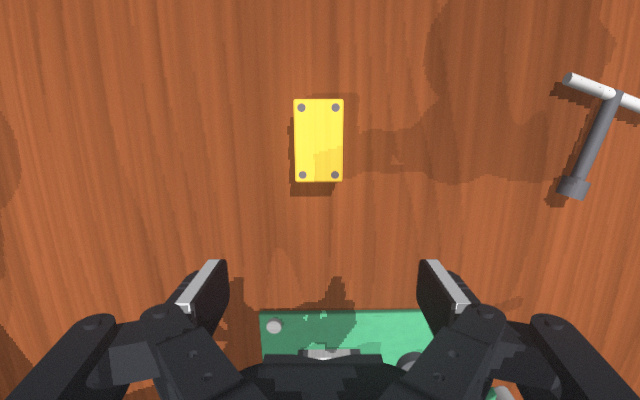

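The blank stands upright on the open bench at (319,140), about 50 by 83 px. I'll measure it and turn the tool 90° to take it by its ends, with the camera on the robot's side.

Run:
```python
from h import *
import pickle
s=pickle.load(open('w4.pkl','rb'))
hsv=cv2.cvtColor(s['image'],cv2.COLOR_RGB2HSV)
m=cv2.inRange(hsv,(18,100,90),(38,255,255))
cs=max(cv2.findContours(m,0,1)[0],key=cv2.contourArea)
W=plane(s,cs.reshape(-1,2),.034);print(cv2.minAreaRect((W[:,:2]*1000).astype(np.float32)), deep(s,[(319,140)]))
go((.4706,.071,.145,90),(.4706,.071,.026,90))
```

```text
((471.6447448730469, 68.82804870605469), (58.24154281616211, 35.325164794921875), 89.8214111328125) [[0.47225677 0.06967389 0.03331439]]
at [0.4721 0.0197 0.1441] yaw -0.15 F [-0.1 -0.1 -0.5] gap 8.58 t 8.75
  dp [ 5.13 -0.16 -0.09] roll -1.573 rows 10.5
  dp [ 5.14 -0.2  11.81] roll -1.573 rows 10.5
```

```bash
python3 -m creep '{"claw":[8.54,8.54,8.54,8.54,8.54,8.54,8.54,8.54,8.54,8.54,8.54,8.54],"dp":[[5,-0.1,0],[5,-0.1,0],[5,-0.1,0],[5,-0.1,0],[5,-0.1,0],[5,-0.1,0],[5,-0.1,0],[5,-0.1,0],[5,-0.1,0],[5,-0.1,0],[5,-0.1,0],[5,-0.1,0]],"roll":[-1.57,-1.57,-1.57,-1.57,-1.57,-1.57,-1.57,-1.57,-1.57,-1.57,-1.57,-1.57]}'
python3 -c "
from h import *
snap('wrist','w5.png');go((.4712,.0695,.027,90))"
```

```text
t: 9.95
tcp_pos: [0.469, 0.0711, 0.1414]
tool_rot: [0.001, 1.0, 0.0, -0.002]
force: [-0.0, -0.1, 0.1]
finger_gap: 0.996
at [0.4692 0.071  0.1416] yaw 89.86 F [-0.2  0.9  0.6] gap 8.55 t 10.0
  dp [-0.24 -0.16 11.46] roll -0.003 rows 2.3
```

View pics/w5.png

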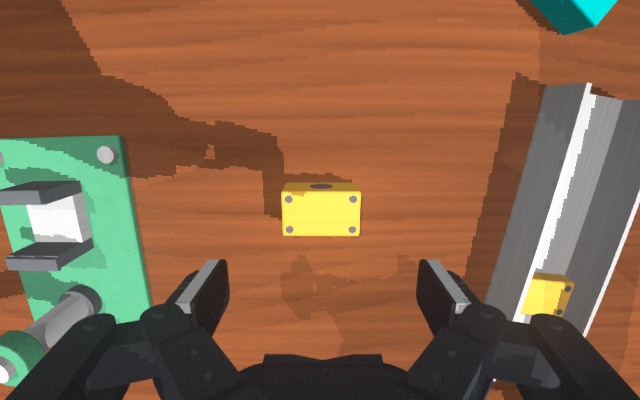

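```bash
python3 -m creep '{"claw":[8.54,8.54,8.54,8.54,8.54,8.54,8.54],"dp":[[-0.22,-0.15,3],[-0.22,-0.15,6],[-0.22,-0.15,9],[-0.22,-0.15,11],[-0.22,-0.15,11.9],[-0.22,-0.15,11.9],[-0.22,-0.15,11.9]],"roll":[0,0,0,0,0,0,0]}'
python3 -m creep '{"claw":[5.5,5.5,5.5,5.5,5.5,5.5,5.5,5.5],"dp":[[0,0,0],[0,0,0],[0,0,0],[0,0,0],[0,0,0],[0,0,0],[0,0,0],[0,0,0]],"roll":[0,0,0,0,0,0,0,0]}' 60
python3 -m creep '{"claw":[5.5,5.5,5.5,5.5,5.5,5.5],"dp":[[0,0,-1],[0,0,-3],[0,0,-7],[0,0,-10],[0,0,-10],[0,0,-10]],"roll":[0,0,0,0,0,0]}'
python3 -c "
from h import *
snap('wrist','w6.png');go((.478,-.1577,.13,90.7),(.478,-.1577,.07,90.7))"
```

```text
t: 10.7
tcp_pos: [0.4725, 0.069, 0.024]
tool_rot: [0.001, 1.0, 0.0, 0.0]
force: [0.6, -0.4, -0.4]
finger_gap: 1.003
t: 11.5
tcp_pos: [0.4731, 0.0689, 0.0251]
tool_rot: [0.001, 1.0, -0.0, 0.001]
force: [-0.2, 0.3, 7.4]
finger_gap: 0.684
t: 12.1
tcp_pos: [0.4721, 0.0689, 0.1243]
tool_rot: [0.001, 1.0, -0.0, 0.0]
force: [-0.6, 0.6, -4.9]
finger_gap: 0.693
at [0.4714 0.069  0.1234] yaw 89.9 F [-1.1 -0.1 -4.3] gap 5.86 t 12.15
  dp [ -0.7  -22.66  -0.67] roll -0.014 rows 4.5
  dp [ -0.71 -22.67   5.33] roll -0.014 rows 4.7
```

View pics/w6.png

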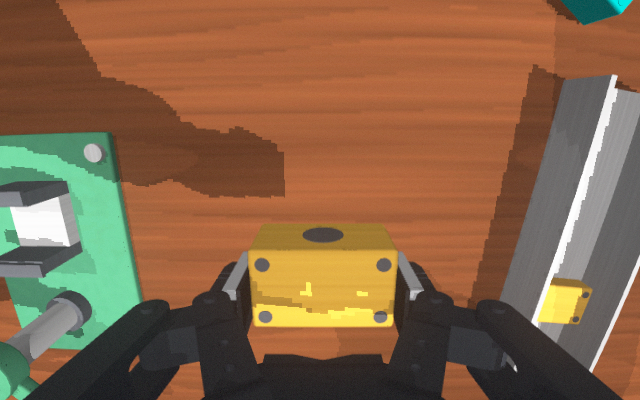

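Held by both ends. I'll pause part way for a clear look at the nest.

```bash
python3 -m creep '{"claw":[5.5,5.5,5.5,5.5,5.5,5.5],"dp":[[-1,-3,-1],[-2,-7,-3],[-4,-11,-5],[-5,-13,-6],[-5,-13,-6],[-5,-13,-6]],"roll":[0,0,0,0,0,0]}'
python3 -c "
from h import *
import pickle
s=snap('wrist','w7.png');pickle.dump(s,open('w7.pkl','wb'));
s=snap('top','t7.png');pickle.dump(s,open('t7.pkl','wb'));
go()"
```

```text
t: 12.75
tcp_pos: [0.5206, -0.0611, 0.1818]
tool_rot: [0.002, 1.0, 0.001, -0.002]
force: [-1.1, -0.1, -4.8]
finger_gap: 0.687
at [ 0.5198 -0.0599  0.1817] yaw 89.92 F [-0.2  0.4 -4.4] gap 5.91 t 12.85
```

View pics/w7.png

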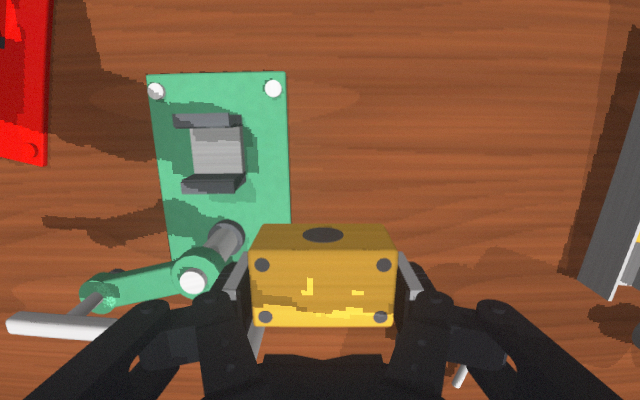

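Nest at about (218,152); the walls' tops are at (207,120) and (213,186). I'll zoom in and measure.

```bash
python3 -c "
from h import *
import pickle
s=pickle.load(open('w7.pkl','rb'))
cv2.imwrite('pics/c7.png',cv2.resize(s['image'][60:220,130:310],None,fx=4,fy=4,interpolation=cv2.INTER_CUBIC)[:,:,::-1])
cv2.imwrite('pics/c8.png',cv2.resize(s['image'][215:335,235:410],None,fx=4,fy=4,interpolation=cv2.INTER_CUBIC)[:,:,::-1])
"
```

```text
(no output)
```

View pics/c7.png

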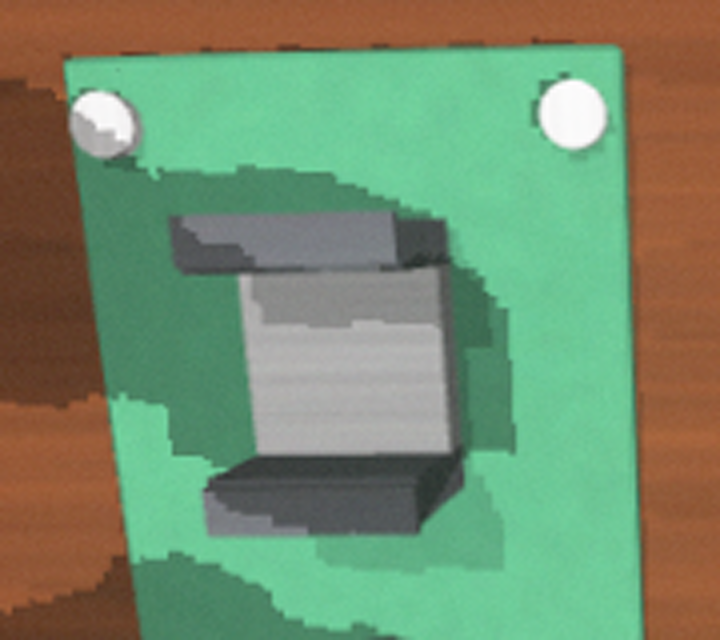

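View pics/c8.png

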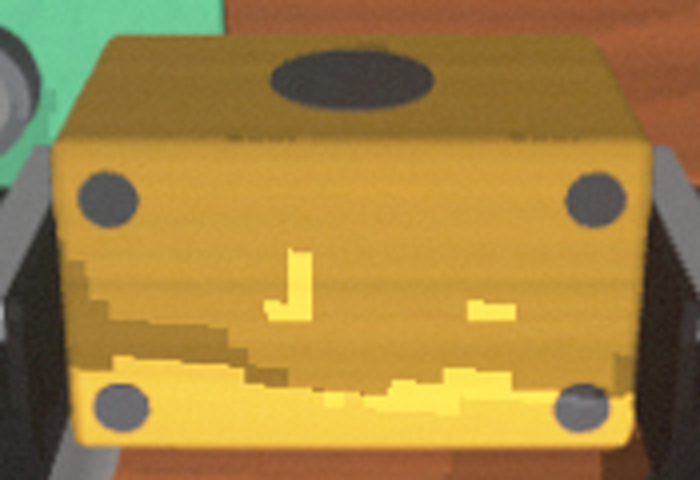

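Run:
```python
from h import *
import pickle
s=pickle.load(open('w7.pkl','rb'));t=pickle.load(open('t7.pkl','rb'))
def up(pts,f,ox,oy): return [((x+.5)/f-.5+ox,(y+.5)/f-.5+oy) for x,y in pts]
o=plane(s,up([(170,217),(392,212),(208,535),(418,533)],4,130,60),.051);print('walls outer',o.round(4),o.mean(0).round(4))
f=plane(s,up([(238,273),(442,268),(257,457),(455,455)],4,130,60),.02);print('floor',f.round(4),f.mean(0).round(4))
b=plane(s,up([(103,124),(572,113)],4,130,60),.012);print('bolts',b.round(4))
c=plane(s,up([(66,60),(622,47)],4,130,60),.008);print('plate corners',c.round(4))
p=np.array(manip.sense()['tcp_pos']);print(p)
for z in (p[2]+.0095,p[2]+.0115):
    k=plane(s,up([(52,139),(651,137),(636,446),(75,448)],4,235,215),z);print('blk',k.round(4),(k.mean(0)-p).round(4))
```

```text
walls outer [[ 0.4489 -0.1777  0.051 ]
 [ 0.4486 -0.1343  0.051 ]
 [ 0.512  -0.1776  0.051 ]
 [ 0.5118 -0.134   0.051 ]] [ 0.4803 -0.1559  0.051 ]
floor [[ 0.4608 -0.1781  0.02  ]
 [ 0.4603 -0.1331  0.02  ]
 [ 0.5015 -0.1782  0.02  ]
 [ 0.5014 -0.133   0.02  ]] [ 0.481  -0.1556  0.02  ]
bolts [[ 0.4286 -0.2083  0.012 ]
 [ 0.4281 -0.1048  0.012 ]]
plate corners [[ 0.4146 -0.217   0.008 ]
 [ 0.4142 -0.094   0.008 ]]
[ 0.51980525 -0.05987141  0.18174551]
blk [[ 0.5001 -0.0909  0.1912]
 [ 0.5001 -0.0334  0.1912]
 [ 0.5351 -0.0326  0.1912]
 [ 0.5351 -0.0911  0.1912]] [-0.0022 -0.0021  0.0095]
blk [[ 0.4992 -0.0904  0.1932]
 [ 0.4992 -0.0339  0.1932]
 [ 0.5336 -0.0331  0.1932]
 [ 0.5336 -0.0906  0.1932]] [-0.0034 -0.0021  0.0115]
```

Run:
```python
from h import *
import pickle
t=pickle.load(open('t7.pkl','rb'))
cv2.imwrite('pics/c9.png',cv2.resize(t['image'][150:250,330:440],None,fx=6,fy=6,interpolation=cv2.INTER_CUBIC)[:,:,::-1])
go((.4810,-.1555,.12,90.3),(.4810,-.1555,.084,90.3))
```

```text
at [ 0.5198 -0.0599  0.1817] yaw 89.92 F [-0.2  0.4 -4.4] gap 5.91 t 12.85
  dp [ 3.83 -9.58  6.18] roll -0.007 rows 2.4
  dp [ 3.81 -9.59  9.78] roll -0.007 rows 2.8
```

View pics/c9.png

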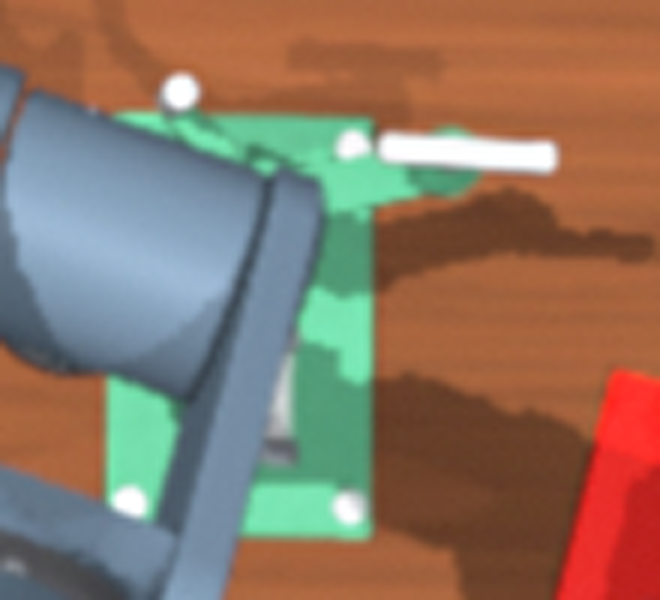

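The arm blocks the top view, so I'll hover just above the nest and compare with the wrist and scene cameras.

```bash
python3 -m creep '{"claw":[5.5,5.5,5.5,5.5,5.5,5.5,5.5,5.5],"dp":[[1.5,-4,0],[3,-8,1],[3.8,-9.6,3],[3.8,-9.6,6],[3.8,-9.6,8.5],[3.8,-9.6,9.5],[3.8,-9.6,9.5],[3.8,-9.6,9.5]],"roll":[0,0,0,0,0,0,0,0]}'
python3 -c "
from h import *
import pickle
s=snap('wrist','w8.png');pickle.dump(s,open('w8.pkl','wb'));
s=snap('scene');pickle.dump(s,open('sc8.pkl','wb'));
cv2.imwrite('pics/sc8.png',cv2.resize(s['image'][120:230,210:340],None,fx=6,fy=5,interpolation=cv2.INTER_CUBIC)[:,:,::-1])
go()"
```

```text
t: 13.65
tcp_pos: [0.4843, -0.1565, 0.089]
tool_rot: [0.0, 1.0, 0.0, 0.0]
force: [0.8, -0.7, -4.4]
finger_gap: 0.688
at [ 0.4849 -0.1571  0.0898] yaw 89.95 F [ 0.9 -0.1 -4.6] gap 5.88 t 13.75
```

View pics/w8.png

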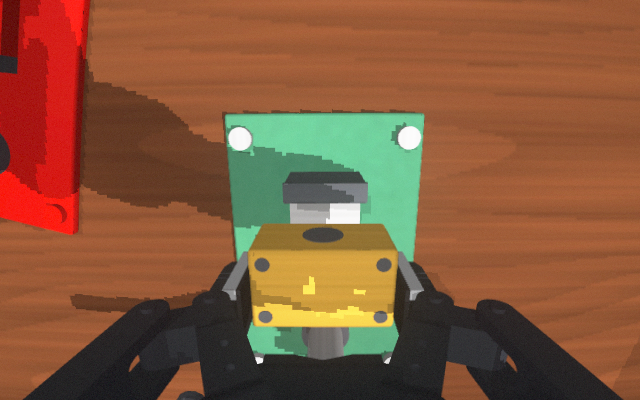

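View pics/sc8.png

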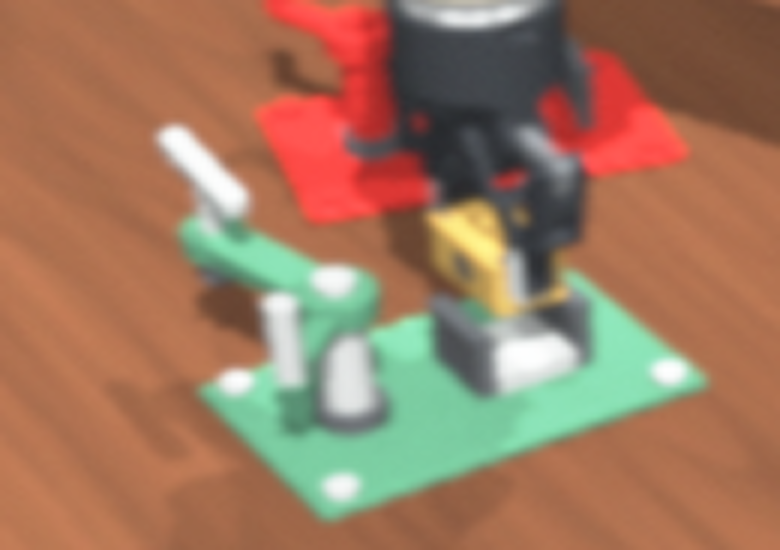

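Run:
```python
from h import *
import pickle
s=pickle.load(open('w8.pkl','rb'))
cv2.imwrite('pics/c10.png',cv2.resize(s['image'][160:340,235:410],None,fx=4,fy=3.3,interpolation=cv2.INTER_CUBIC)[:,:,::-1])
```

```text
(no output)
```

View pics/c10.png

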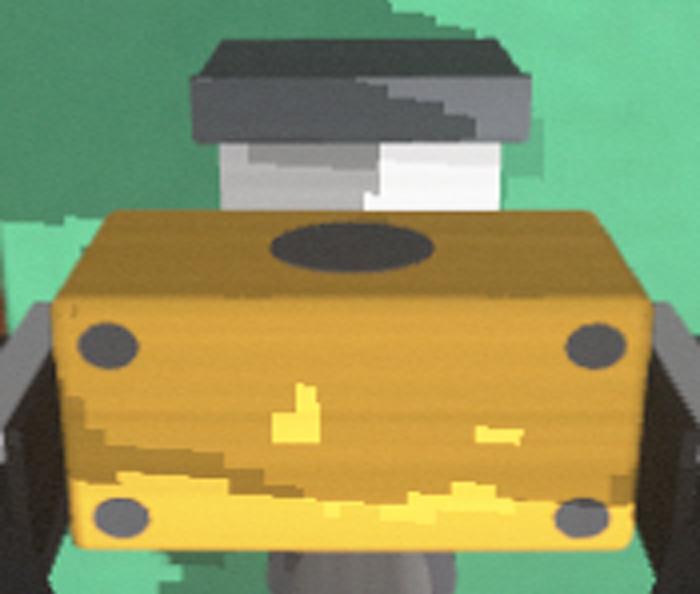

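Run:
```python
from h import *
import pickle
s=pickle.load(open('w8.pkl','rb'))
U=lambda P:[((x+.5)/4-.5+235,(y+.5)/3.3-.5+160) for x,y in P]
zT=.0885  # approx measured tcp z
o=plane(s,U([(192,77),(530,77),(190,143),(530,143)]),.051);print('wall',o.round(4))
b=plane(s,U([(112,211),(597,211)]),zT-.0235);print('blk bottom',b.round(4))
b=plane(s,U([(53,297),(651,297),(636,548),(75,548)]),zT+.0105);print('blk top',b.round(4))
print(manip.sense()['tcp_pos'])
# scale-free height: from 60mm width of front bottom edge
```

```text
wall [[ 0.4481 -0.178   0.051 ]
 [ 0.4481 -0.1349  0.051 ]
 [ 0.4587 -0.1786  0.051 ]
 [ 0.4588 -0.1345  0.051 ]]
blk bottom [[ 0.4652 -0.1866  0.065 ]
 [ 0.4652 -0.1279  0.065 ]]
blk top [[ 0.4637 -0.1861  0.099 ]
 [ 0.4637 -0.129   0.099 ]
 [ 0.4981 -0.1281  0.099 ]
 [ 0.4981 -0.1863  0.099 ]]
[ 0.48487996 -0.15710903  0.0898376 ]
```

Relative to the nest the blank sits about +1.3 mm in x and −1 mm in y. I'll correct that and descend in stages, watching the force.

```bash
python3 -m creep '{"claw":[5.5,5.5,5.5,5.5,5.5,5.5],"dp":[[0.13,0.1,0],[0.13,0.1,0.7],[0.13,0.1,1.3],[0.13,0.1,1.6],[0.13,0.1,1.9],[0.13,0.1,1.9]],"roll":[0,0,0,0,0,0]}'
python3 -c "
from h import *
import pickle
s=snap('wrist','w9.png');pickle.dump(s,open('w9.pkl','wb'))
cv2.imwrite('pics/c11.png',cv2.resize(s['image'][160:340,235:410],None,fx=4,fy=3.3,interpolation=cv2.INTER_CUBIC)[:,:,::-1])
go()"
```

```text
t: 14.35
tcp_pos: [0.4824, -0.156, 0.0692]
tool_rot: [0.001, 1.0, 0.0, -0.0]
force: [0.6, -0.2, -4.5]
finger_gap: 0.688
at [ 0.4825 -0.1561  0.0694] yaw 89.89 F [-0.1  0.3 -4.4] gap 5.94 t 14.4
```

View pics/c11.png

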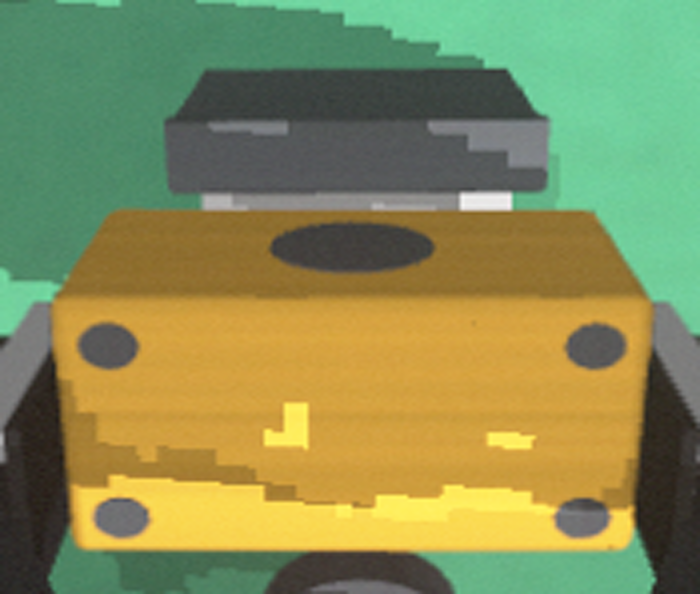

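```bash
python3 -m creep '{"claw":[5.5,5.5,5.5,5.5,5.5],"dp":[[0.05,0,0.5],[0.05,0,1],[0.05,0,1.5],[0.05,0,1.8],[0.05,0,1.8]],"roll":[0,0,0,0,0]}'
python3 -c "
from h import *
import pickle
s=snap('wrist','w10.png')
cv2.imwrite('pics/c12.png',cv2.resize(s['image'][160:340,235:410],None,fx=4,fy=3.3,interpolation=cv2.INTER_CUBIC)[:,:,::-1])
go()"
```

```text
t: 14.9
tcp_pos: [0.4819, -0.1559, 0.0512]
tool_rot: [0.001, 1.0, 0.0, -0.001]
force: [0.6, 0.4, -3.7]
finger_gap: 0.689
at [ 0.4821 -0.156   0.0515] yaw 89.89 F [-0.7 -0.7 -5.1] gap 5.86 t 14.95
```

View pics/c12.png

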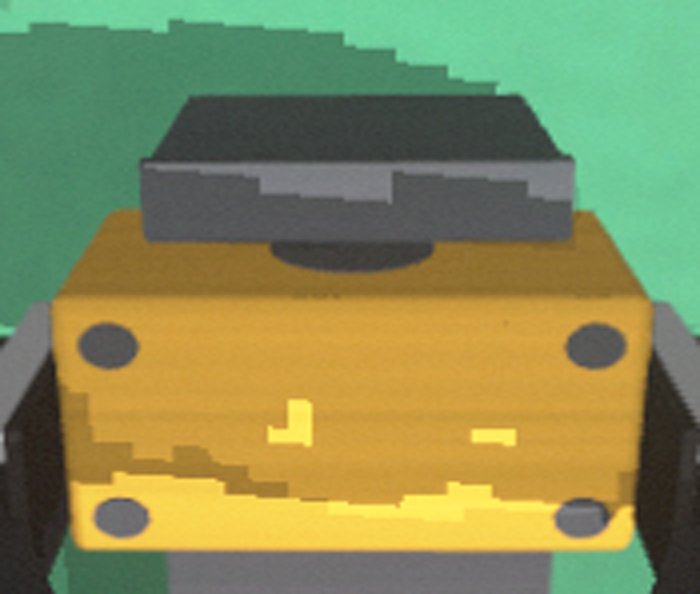

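```bash
python3 -m creep '{"claw":[5.5,5.5,5.5,5.5],"dp":[[0,0,0.3],[0,0,0.55],[0,0,0.65],[0,0,0.65]],"roll":[0,0,0,0]}'
```

```text
t: 15.35
tcp_pos: [0.4822, -0.1561, 0.0453]
tool_rot: [0.001, 1.0, -0.0, 0.0]
force: [-0.1, 0.6, -5.9]
finger_gap: 0.689
```

```bash
python3 -m creep '{"claw":[5.5,5.5,5.5],"dp":[[0,0,0.1],[0,0,0.15],[0,0,0.15]],"roll":[0,0,0]}'
```

```text
t: 15.65
tcp_pos: [0.4822, -0.1561, 0.0451]
tool_rot: [0.001, 1.0, -0.0, 0.0]
force: [-2.1, 0.7, 7.4]
finger_gap: 0.692
```

```bash
python3 -m creep '{"claw":[6.5,7.5,8.5,8.5,8.5,8.5],"dp":[[0,0,0],[0,0,0],[0,0,0],[0,0,0],[0,0,0],[0,0,0]],"roll":[0,0,0,0,0,0]}'
python3 -m creep '{"claw":[8.5,8.5,8.5,8.5,8.5,8.5],"dp":[[0,0,-2],[0,0,-6],[0,0,-10],[1,0,-14],[3,0,-14],[3,0,-14]],"roll":[0,0,0,0,0,0]}'
python3 -c "
from h import *
import pickle
s=snap('wrist','w11.png');pickle.dump(s,open('w11.pkl','wb'))
s=snap('scene');pickle.dump(s,open('sc11.pkl','wb'))
cv2.imwrite('pics/sc11.png',cv2.resize(s['image'][135:225,225:335],None,fx=7,fy=6,interpolation=cv2.INTER_CUBIC)[:,:,::-1])
go()"
```

```text
t: 16.25
tcp_pos: [0.4822, -0.1561, 0.0437]
tool_rot: [0.001, 1.0, 0.0, -0.0]
force: [0.1, 0.2, 0.0]
finger_gap: 0.995
t: 16.85
tcp_pos: [0.4503, -0.1554, 0.1848]
tool_rot: [0.001, 1.0, 0.0, -0.0]
force: [-0.5, 0.5, -0.9]
finger_gap: 0.998
at [ 0.4521 -0.1559  0.1836] yaw 89.86 F [ 0.7 -0.5 -0.9] gap 8.49 t 16.95
```

View pics/w11.png

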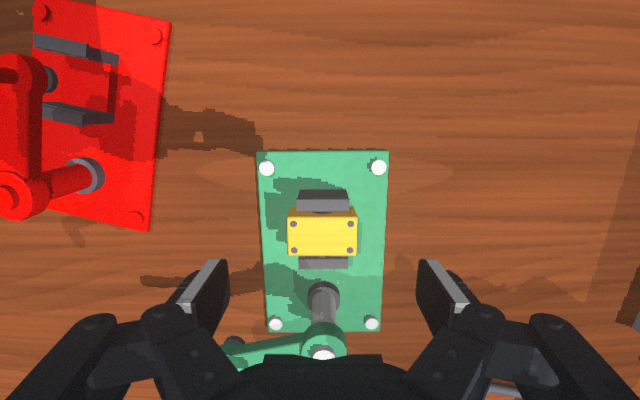

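View pics/sc11.png

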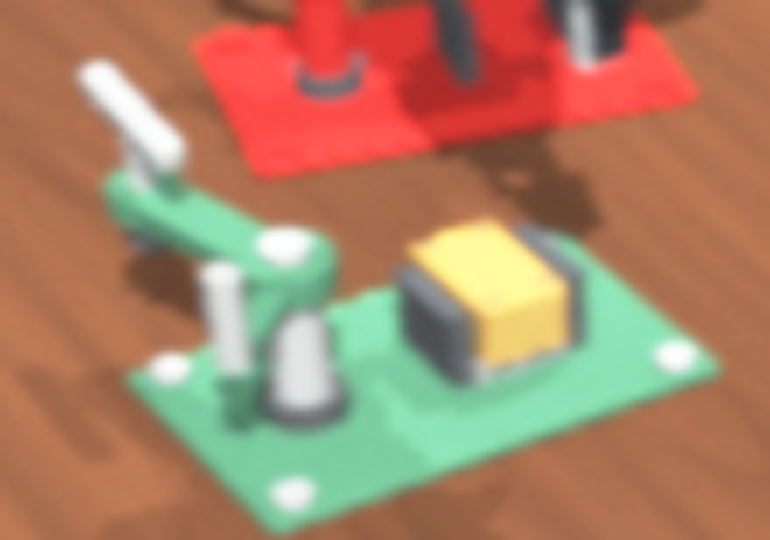

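The blank is down between the walls and upright, ends overhanging evenly, with its top face at (322,232) in the wrist view. Next is the peg: I predict it at (0.610, −0.1145), swing about 1.79.

```bash
python3 -c "
from h import *
go((.603,-.1145,.175,120))"
```

```text
at [ 0.4521 -0.1559  0.1836] yaw 89.86 F [ 0.7 -0.5 -0.9] gap 8.49 t 16.95
  dp [-15.08   4.18   0.86] roll -0.526 rows 3.5
```

```bash
python3 -m creep '{"claw":[5,5,5,5,5,5,5],"dp":[[-4,1.1,-1],[-8,2.2,-1],[-12,3.3,0],[-15.1,4.2,0.5],[-15.1,4.2,0.8],[-15.1,4.2,0.8],[-15.1,4.2,0.8]],"roll":[-0.13,-0.26,-0.39,-0.52,-0.52,-0.52,-0.52]}'
python3 -c "
from h import *
import pickle
s=snap('wrist','w12.png');pickle.dump(s,open('w12.pkl','wb'))
go()"
```

```text
t: 17.65
tcp_pos: [0.6021, -0.1141, 0.1746]
tool_rot: [-0.256, 0.967, 0.001, -0.001]
force: [-1.0, 0.4, 1.2]
finger_gap: 0.588
at [ 0.6021 -0.1144  0.1751] yaw 119.62 F [-0.4  0.5  0.6] gap 5.03 t 17.7
```

View pics/w12.png

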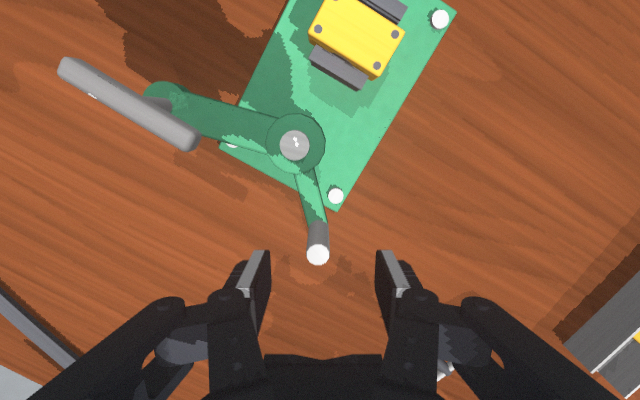

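Peg top at (318,254), hub at (295,144) and the T-bar from (68,67) to (190,143).

Run:
```python
from h import *
import pickle
s=pickle.load(open('w12.pkl','rb'))
peg=plane(s,[(318,254.5)],.132)[0];hub=plane(s,[(295,145)],.104)[0];tb=plane(s,[(66,65),(192,146)],.134)
print(peg.round(4),hub.round(4),tb.round(4),deep(s,[(318,254),(295,146),(110,92)]).round(4))
v=peg-hub;print('r',np.hypot(*v[:2]),'ang',np.degrees(np.arctan2(v[1],v[0])))
```

```text
[ 0.6083 -0.1148  0.132 ] [ 0.5648 -0.1554  0.104 ] [[ 0.5816 -0.2722  0.134 ]
 [ 0.5871 -0.2001  0.134 ]] [[ 0.6082 -0.1149  0.1317]
 [ 0.5657 -0.1552  0.1008]
 [ 0.5826 -0.2465  0.1352]]
r 0.05958703324558267 ang 43.03800775456287
```

```bash
python3 -c "
from h import *
go((.6085,-.1147,.175,125),(.6085,-.1147,.116,125))"
```

```text
at [ 0.6021 -0.1144  0.1751] yaw 119.62 F [-0.4  0.5  0.6] gap 5.03 t 17.7
  dp [-0.54 -0.34  0.01] roll -0.094 rows 0.6
  dp [-0.55 -0.35  5.91] roll -0.094 rows 1.2
```

```bash
python3 -m creep '{"claw":[5,5,5,5,5,5,5],"dp":[[-0.55,-0.34,0],[-0.55,-0.34,0],[-0.55,-0.34,2],[-0.55,-0.34,4],[-0.55,-0.34,5.9],[-0.55,-0.34,5.9],[-0.55,-0.34,5.9]],"roll":[-0.09,-0.09,-0.09,-0.09,-0.09,-0.09,-0.09]}'
python3 -m creep '{"claw":[3,1,1,1,1,1,1,1],"dp":[[0,0,0],[0,0,0],[0,0,0],[0,0,0],[0,0,0],[0,0,0],[0,0,0],[0,0,0]],"roll":[0,0,0,0,0,0,0,0]}' 35
python3 - <<'E'
from h import *
s=snap('wrist','w13.png')
# arc points every 8 deg clockwise, angle relative; print dp rows for two calls
P=np.array([.565,-.1554]);m=manip.sense();z=m['tcp_pos'][2]
a0=np.degrees(np.arctan2(m['tcp_pos'][1]-P[1],m['tcp_pos'][0]-P[0]));print('a0',a0,np.hypot(*(np.array(m['tcp_pos'][:2])-P)))
from scipy.spatial.transform import Rotation as Ro
M=Ro.from_quat(m['tool_rot']).as_matrix();y0=np.degrees(np.arctan2(M[1,1],M[0,1]))
go(*[(P[0]+.06*np.cos(np.radians(a)),P[1]+.06*np.sin(np.radians(a)),z,y0+a-a0) for a in a0-np.arange(8,57,8)])
E
```

```text
t: 18.4
tcp_pos: [0.6093, -0.1149, 0.1171]
tool_rot: [-0.299, 0.954, 0.0, -0.0]
force: [0.2, -0.3, 0.2]
finger_gap: 0.581
t: 19.2
tcp_pos: [0.61, -0.1142, 0.1181]
tool_rot: [-0.299, 0.954, -0.0, 0.001]
force: [-0.6, 1.7, 5.3]
finger_gap: 0.146
a0 42.45732337973125 0.06099342873692643
at [ 0.61   -0.1142  0.118 ] yaw 124.83 F [-0.9  1.9  6.2] gap 1.3 t 19.25
  dp [ 0.05 -0.85  0.  ] roll 0.14 rows 0.9
  dp [ 0.11 -1.68  0.  ] roll 0.279 rows 1.9
  dp [ 0.29 -2.5   0.  ] roll 0.419 rows 2.8
  dp [ 0.58 -3.29  0.  ] roll 0.559 rows 3.7
  dp [ 0.98 -4.02  0.  ] roll 0.698 rows 4.7
  dp [ 1.47 -4.7   0.  ] roll 0.838 rows 5.6
  dp [ 2.06 -5.29  0.  ] roll 0.977 rows 6.5
```

View pics/w13.png

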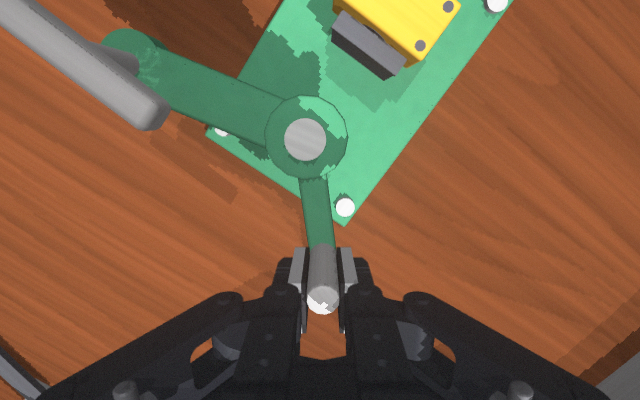

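The peg is gripped at (322,290). Swinging clockwise along the arc.

```bash
python3 -m creep '{"claw":[1,1,1,1,1,1,1,1,1,1,1,1],"dp":[[0.02,-0.42,0],[0.05,-0.85,0],[0.08,-1.27,0],[0.11,-1.68,0],[0.2,-2.1,0],[0.29,-2.5,0],[0.43,-2.9,0],[0.58,-3.29,0],[0.78,-3.66,0],[0.98,-4.02,0],[1.22,-4.36,0],[1.47,-4.7,0]],"roll":[0.07,0.14,0.21,0.28,0.35,0.42,0.49,0.56,0.63,0.7,0.77,0.84]}'
cat > arc.py <<'E'
from h import *
import sys
P=np.array([.565,-.1554]);m=manip.sense();z=m['tcp_pos'][2]
a0=np.degrees(np.arctan2(m['tcp_pos'][1]-P[1],m['tcp_pos'][0]-P[0]));print('a0',a0,np.hypot(*(np.array(m['tcp_pos'][:2])-P)))
from scipy.spatial.transform import Rotation as Ro
M=Ro.from_quat(m['tool_rot']).as_matrix();y0=np.degrees(np.arctan2(M[1,1],M[0,1]))
go(*[(P[0]+.06*np.cos(np.radians(a)),P[1]+.06*np.sin(np.radians(a)),z,y0+a-a0) for a in a0-np.arange(8,65,8)])
E
python3 arc.py
```

```text
t: 20.45
tcp_pos: [0.6253, -0.1609, 0.1181]
tool_rot: [0.117, 0.993, 0.0, 0.001]
force: [-0.7, 3.3, 5.3]
finger_gap: 0.151
a0 -5.189235110364911 0.0605503625495973
at [ 0.6253 -0.1609  0.1181] yaw 76.57 F [-0.7  3.3  5.3] gap 1.29 t 20.45
  dp [-0.01 -0.84 -0.  ] roll 0.14 rows 0.9
  dp [ 0.05 -1.68 -0.  ] roll 0.279 rows 1.9
  dp [ 0.22 -2.5  -0.  ] roll 0.419 rows 2.8
  dp [ 0.5  -3.29 -0.  ] roll 0.559 rows 3.7
  dp [ 0.89 -4.03 -0.01] roll 0.698 rows 4.7
  dp [ 1.38 -4.71 -0.01] roll 0.838 rows 5.6
  dp [ 1.96 -5.31 -0.01] roll 0.977 rows 6.5
  dp [ 2.62 -5.83 -0.01] roll 1.117 rows 7.5
```

```bash
python3 -m creep '{"claw":[1,1,1,1,1,1,1,1,1,1,1,1],"dp":[[0,-0.42,0],[0,-0.84,0],[0.02,-1.27,0],[0.05,-1.68,0],[0.13,-2.1,0],[0.22,-2.5,0],[0.36,-2.9,0],[0.5,-3.29,0],[0.7,-3.66,0],[0.89,-4.03,0],[1.13,-4.37,0],[1.38,-4.71,0]],"roll":[0.07,0.14,0.21,0.28,0.35,0.42,0.49,0.56,0.63,0.7,0.77,0.84]}'
python3 arc.py
```

```text
t: 21.65
tcp_pos: [0.6011, -0.2036, 0.1181]
tool_rot: [0.512, 0.859, 0.001, 0.001]
force: [0.1, 4.6, 5.8]
finger_gap: 0.157
a0 -53.202587065980104 0.060237592479026054
at [ 0.6011 -0.2036  0.1181] yaw 28.46 F [0.1 4.6 5.8] gap 1.34 t 21.65
  dp [-0.04 -0.84 -0.  ] roll 0.14 rows 0.9
  dp [ 0.01 -1.67 -0.  ] roll 0.279 rows 1.9
  dp [ 0.18 -2.49 -0.01] roll 0.419 rows 2.8
  dp [ 0.46 -3.28 -0.01] roll 0.559 rows 3.7
  dp [ 0.85 -4.02 -0.01] roll 0.698 rows 4.7
  dp [ 1.34 -4.7  -0.01] roll 0.838 rows 5.6
  dp [ 1.92 -5.31 -0.01] roll 0.977 rows 6.5
  dp [ 2.58 -5.83 -0.01] roll 1.117 rows 7.5
```

```bash
python3 -m creep '{"claw":[1,1,1,1],"dp":[[0,-0.3,0],[0,-0.5,0],[0,-0.65,0],[0,-0.65,0]],"roll":[0.05,0.09,0.11,0.11]}'; python3 arc.py | head -2
python3 -m creep '{"claw":[1,1,1],"dp":[[0,-0.1,0],[0,-0.15,0],[0,-0.15,0]],"roll":[0.02,0.02,0.02]}'; python3 arc.py | head -2
```

```text
t: 22.05
tcp_pos: [0.5955, -0.2073, 0.1181]
tool_rot: [0.557, 0.83, 0.0, 0.001]
force: [0.0, 2.0, 5.4]
finger_gap: 0.149
a0 -59.590477066393554 0.06019571568394223
at [ 0.5955 -0.2073  0.1181] yaw 22.29 F [0.  2.  5.4] gap 1.27 t 22.05
t: 22.35
tcp_pos: [0.5954, -0.2074, 0.1181]
tool_rot: [0.565, 0.825, 0.001, 0.002]
force: [3.1, 4.1, 5.2]
finger_gap: 0.151
a0 -59.718776808002225 0.060211444906390216
at [ 0.5954 -0.2074  0.1181] yaw 21.18 F [3.1 4.1 5.2] gap 1.29 t 22.35
```

```bash
python3 -m creep '{"claw":[1,1,1],"dp":[[0,-0.15,0],[0,-0.2,0],[0,-0.2,0]],"roll":[0,0,0]}'; python3 arc.py | head -2
```

```text
t: 22.65
tcp_pos: [0.5953, -0.2074, 0.1181]
tool_rot: [0.565, 0.825, 0.003, 0.004]
force: [8.3, 7.3, 2.6]
finger_gap: 0.147
a0 -59.79624408876119 0.060199286527112233
at [ 0.5953 -0.2074  0.1181] yaw 21.15 F [8.3 7.3 2.6] gap 1.26 t 22.65
```

It's against the stop: 11 N and no further movement. Relaxing, releasing, lifting clear and looking.

```bash
python3 -m creep '{"claw":[1,1,3,4,4,4],"dp":[[0,0.2,0],[0,0.3,0],[0,0.3,0],[0,0.3,0],[0,0.3,0],[0,0.3,0]],"roll":[0,0,0,0,0,0]}'
python3 -m creep '{"claw":[4,4,4,4,4,4],"dp":[[0,0,-2],[0,0,-6],[0,0,-9],[0,0,-9],[0,0,-9],[0,0,-9]],"roll":[0,0,0,0,0,0]}'
python3 -c "
from h import *
import pickle
s=snap('wrist','w14.png');pickle.dump(s,open('w14.pkl','wb'))
s=snap('scene');pickle.dump(s,open('sc14.pkl','wb'))
cv2.imwrite('pics/sc14.png',cv2.resize(s['image'][135:225,225:335],None,fx=7,fy=6,interpolation=cv2.INTER_CUBIC)[:,:,::-1])
go()"
```

```text
t: 23.25
tcp_pos: [0.5937, -0.2077, 0.1164]
tool_rot: [0.566, 0.825, -0.0, -0.0]
force: [0.3, 0.2, 0.2]
finger_gap: 0.465
t: 23.85
tcp_pos: [0.5931, -0.2072, 0.2055]
tool_rot: [0.565, 0.825, -0.0, -0.001]
force: [0.1, -0.1, -0.3]
finger_gap: 0.468
at [ 0.5931 -0.2071  0.2051] yaw 21.13 F [-0.4 -1.1  0.1] gap 4.01 t 23.95
```

View pics/w14.png

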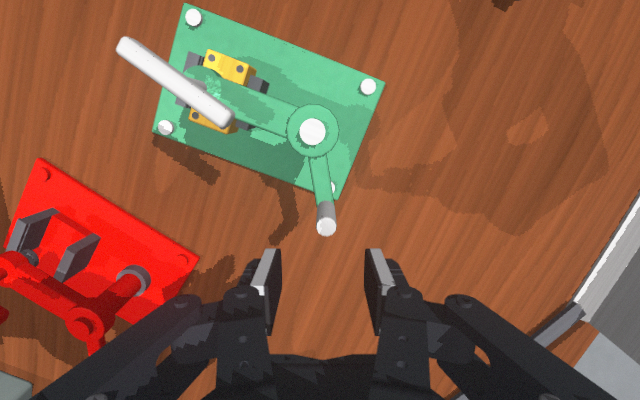

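View pics/sc14.png

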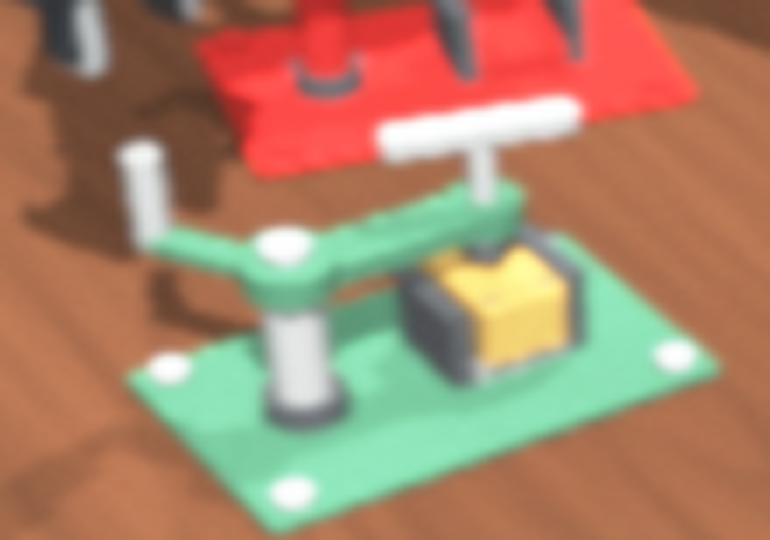

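The arm is over the blank with the screw above it, T-bar ends at (118,42) and (228,122) in the wrist view. Now to measure the T-bar.

Run:
```python
from h import *
import pickle
s=pickle.load(open('w14.pkl','rb'))
print('depth',deep(s,[(150,65),(172,80),(200,100),(313,131),(326,227)]).round(4))
for z in (.134,):
    tb=plane(s,[(119,41),(229,121)],z);print(tb.round(4),tb.mean(0).round(4));v=tb[1]-tb[0];print('bar ang',np.degrees(np.arctan2(v[1],v[0])),np.linalg.norm(v))
peg=plane(s,[(326,226)],.132)[0];hub=plane(s,[(313,131)],.104)[0];print(peg,hub);v=peg-hub;print('peg ang',np.degrees(np.arctan2(v[1],v[0])))
go((.481,-.156,.205,90),)
```

```text
depth [[ 0.4651 -0.1519  0.133 ]
 [ 0.4803 -0.1553  0.1347]
 [ 0.4983 -0.1604  0.1334]
 [ 0.566  -0.1556  0.1005]
 [ 0.5957 -0.2078  0.1313]]
[[ 0.4452 -0.1453  0.134 ]
 [ 0.518  -0.1658  0.134 ]] [ 0.4816 -0.1556  0.134 ]
bar ang -15.7507990328521 0.07566473010005624
[ 0.59536999 -0.20688523  0.132     ] [ 0.56602239 -0.15537993  0.104     ]
peg ang -60.325605848642205
at [ 0.5931 -0.2071  0.2051] yaw 21.13 F [-0.4 -1.1  0.1] gap 4.01 t 23.95
  dp [ 8.81 -8.62  0.06] roll -1.202 rows 8.0
```

```bash
python3 -m creep '{"claw":[4,4,4,4,4,4,4,4,4],"dp":[[3,-3,0],[6,-6,0],[8.8,-8.6,0],[8.8,-8.6,0],[8.8,-8.6,0],[8.8,-8.6,0],[8.8,-8.6,0],[8.8,-8.6,0],[8.8,-8.6,0]],"roll":[-0.13,-0.26,-0.39,-0.52,-0.65,-0.78,-0.927,-0.927,-0.927]}'
python3 -c "
from h import *
import pickle
s=snap('wrist','w15.png');pickle.dump(s,open('w15.pkl','wb'))
go((.481,-.1556,.1285,74.25))"
```

```text
t: 24.85
tcp_pos: [0.4818, -0.1563, 0.2061]
tool_rot: [0.138, 0.99, 0.0, -0.001]
force: [0.0, 0.1, -0.4]
finger_gap: 0.469
at [ 0.4819 -0.1564  0.2063] yaw 74.1 F [ 0.3  0.6 -0.4] gap 4.0 t 24.9
  dp [0.1  0.05 7.78] roll -0.003 rows 1.6
```

View pics/w15.png

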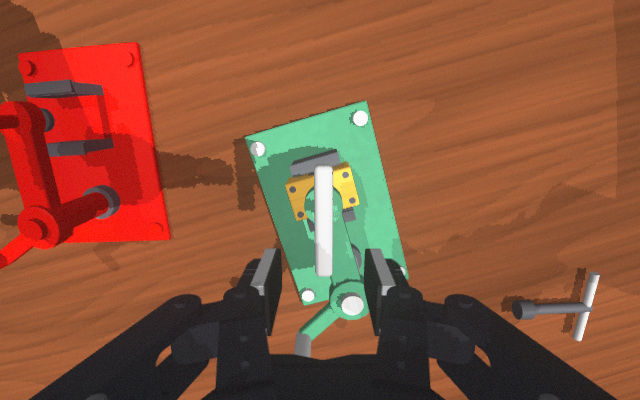

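The bar runs along the fingers' centre line, (323,168) to (325,275), and is aligned. Descending and gripping.

```bash
python3 -m creep '{"claw":[4,4,4,4,4,4],"dp":[[0.1,0.05,2],[0.1,0.05,4],[0.1,0.05,6],[0.1,0.05,7.7],[0.1,0.05,7.7],[0.1,0.05,7.7]],"roll":[0,0,0,0,0,0]}'
python3 -m creep '{"claw":[2,1,0.8,0.8,0.8,0.8,0.8,0.8],"dp":[[0,0,0],[0,0,0],[0,0,0],[0,0,0],[0,0,0],[0,0,0],[0,0,0],[0,0,0]],"roll":[0,0,0,0,0,0,0,0]}' 50
python3 -c "
from h import *
snap('wrist','w16.png')
go();print(manip.sense()['ft_torque'])"
```

```text
t: 25.5
tcp_pos: [0.4813, -0.1557, 0.1297]
tool_rot: [0.137, 0.991, 0.0, -0.0]
force: [1.1, 0.0, -0.5]
finger_gap: 0.469
t: 26.3
tcp_pos: [0.482, -0.1559, 0.1308]
tool_rot: [0.137, 0.991, -0.0, 0.001]
force: [-0.2, 1.5, 5.3]
finger_gap: 0.13
at [ 0.482  -0.1559  0.1308] yaw 74.25 F [-0.5  1.   6.3] gap 1.1 t 26.35
[ 0.21066464 -0.0670028   0.02140745]
```

View pics/w16.png

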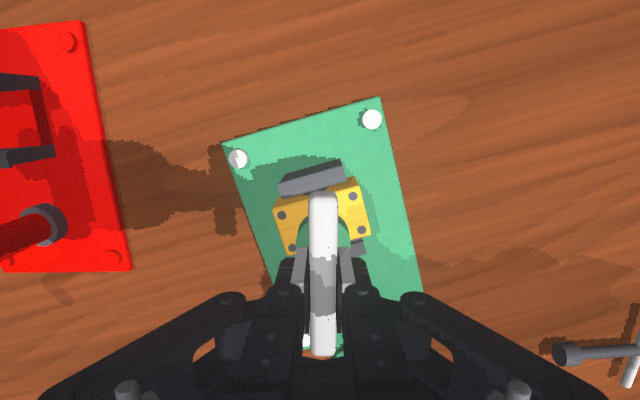

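```bash
python3 -m creep '{"claw":[0.8,0.8,0.8,0.8,0.8,0.8,0.8,0.8,0.8,0.8,0.8],"dp":[[0,0,0.05],[0,0,0.1],[0,0,0.15],[0,0,0.2],[0,0,0.25],[0,0,0.3],[0,0,0.35],[0,0,0.4],[0,0,0.45],[0,0,0.5],[0,0,0.5]],"roll":[0.1,0.2,0.3,0.4,0.5,0.6,0.7,0.8,0.9,1.0,1.0]}'
python3 -c "
from h import *
go();print(manip.sense()['ft_torque'])"
```

```text
t: 27.45
tcp_pos: [0.4808, -0.157, 0.1257]
tool_rot: [0.595, 0.804, -0.001, 0.0]
force: [-3.6, -4.1, 7.3]
finger_gap: 0.126
at [ 0.4808 -0.157   0.1257] yaw 16.96 F [-3.6 -4.1  7.3] gap 1.07 t 27.45
[-0.71750458  0.74297614 -0.06179471]
```

```bash
P='from h import *
go();print(manip.sense()["ft_torque"])'
python3 -m creep '{"claw":[0.8,0.8],"dp":[[0,0,0.05],[0,0,0.1]],"roll":[0.1,0.2]}' >/dev/null
python3 -c "$P"
python3 -m creep '{"claw":[0.8,0.8],"dp":[[0,0,0.03],[0,0,0.05]],"roll":[0.05,0.1]}' >/dev/null
python3 -c "$P"
```

```text
at [ 0.4805 -0.1571  0.1248] yaw 5.41 F [-4.8 -4.2  8.3] gap 1.11 t 27.65
[-0.7460574  0.9283286  0.0806072]
at [ 0.4803 -0.1571  0.1243] yaw -0.21 F [-5.  -4.3  8.2] gap 1.08 t 27.85
[-0.79692963  0.98859965  0.20430479]
```

```bash
P='from h import *
go();print(manip.sense()["ft_torque"])'
for i in 1; do
python3 -m creep '{"claw":[0.8,0.8],"dp":[[0,0,0.03],[0,0,0.05]],"roll":[0.05,0.1]}' >/dev/null
python3 -c "$P"; done
python3 -m creep '{"claw":[0.8,0.8],"dp":[[0,0,0.03],[0,0,0.05]],"roll":[0.05,0.1]}' >/dev/null
python3 -c "$P"
```

```text
at [ 0.4801 -0.1571  0.1239] yaw -5.92 F [-5.4 -4.6  8.3] gap 1.08 t 28.05
[-0.83856018  1.00614359  0.18835886]
at [ 0.4799 -0.157   0.1234] yaw -11.64 F [-7.3 -4.6 10.1] gap 1.11 t 28.25
[-0.83440316  1.13612708  0.13333346]
```

```bash
P='from h import *
go();print(manip.sense()["ft_torque"])'
python3 -m creep '{"claw":[0.8],"dp":[[0,0,0.02]],"roll":[0.04]}' >/dev/null
python3 -c "$P"
python3 -m creep '{"claw":[0.8],"dp":[[0,0,0.02]],"roll":[0.04]}' >/dev/null
python3 -c "$P"
python3 -m creep '{"claw":[0.8],"dp":[[0,0,0]],"roll":[0]}' >/dev/null
python3 -c "$P
s=snap('scene');cv2.imwrite('pics/sc17.png',cv2.resize(s['image'][145:205,260:330],None,fx=10,fy=10,interpolation=cv2.INTER_CUBIC)[:,:,::-1])"
```

```text
at [ 0.4799 -0.157   0.1232] yaw -13.91 F [-6.  -4.7 11.7] gap 1.09 t 28.35
[-0.81077924  1.14925219  0.19513937]
at [ 0.4798 -0.157   0.1231] yaw -16.19 F [-6.7 -4.6 10.4] gap 1.06 t 28.45
[-0.7875753   1.2245544   0.19064594]
at [ 0.4798 -0.157   0.1231] yaw -16.15 F [-6.1 -5.  11. ] gap 1.08 t 28.55
[-0.78594989  1.19228254  0.08636074]
```

View pics/sc17.png

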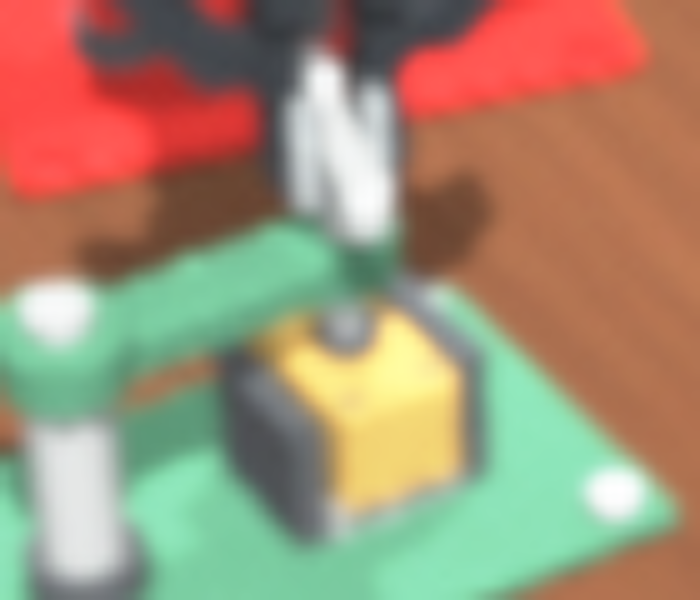

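```bash
P='from h import *
go();print(manip.sense()["ft_torque"])'
python3 -m creep '{"claw":[0.8],"dp":[[0,0,0.02]],"roll":[0.05]}' >/dev/null
python3 -c "$P"
python3 -m creep '{"claw":[0.8],"dp":[[0,0,0]],"roll":[0]}' >/dev/null
python3 -c "$P
import pickle
s=snap('wrist','w18.png');pickle.dump(s,open('w18.pkl','wb'))"
```

```text
at [ 0.4797 -0.1569  0.1228] yaw -19.03 F [-7.1 -4.4 11.7] gap 1.11 t 28.7
[-0.7296302   1.20861777  0.22922498]
at [ 0.4797 -0.1569  0.1229] yaw -19.02 F [-7.3 -4.9 10.2] gap 1.12 t 28.8
[-0.8415189   1.20348992  0.147271  ]
```

View pics/w18.png

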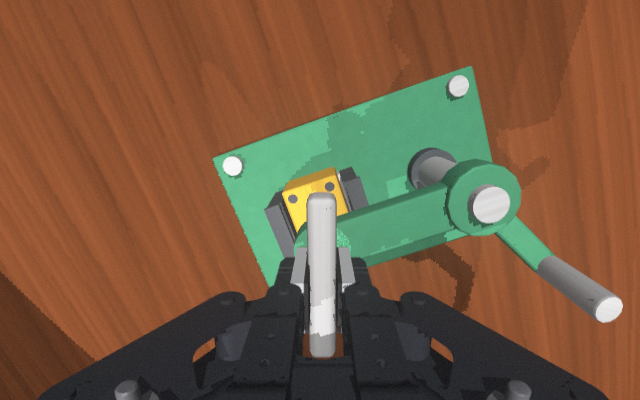

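```bash
python3 -m creep '{"claw":[2,3.5,4,4,4],"dp":[[0,0,0],[0,0,0],[0,0,0],[0,0,0],[0,0,0]],"roll":[0,0,0,0,0]}'
python3 -m creep '{"claw":[4,4,4,4,4,4],"dp":[[0,0,-2],[0,0,-5],[3,0,-8],[6,0,-10],[6,0,-10],[6,0,-10]],"roll":[0,0,0,0,0,0]}'
python3 - <<'E'
from h import *
import pickle
s=snap('wrist','w19.png');pickle.dump(s,open('w19.pkl','wb'));go()
E
```

```text
t: 29.35
tcp_pos: [0.4814, -0.1556, 0.1215]
tool_rot: [0.815, 0.58, -0.0, -0.0]
force: [0.8, -0.5, -0.8]
finger_gap: 0.47
t: 29.95
tcp_pos: [0.5011, -0.0986, 0.2219]
tool_rot: [0.814, 0.58, 0.0, 0.0]
force: [-1.1, 0.2, -1.2]
finger_gap: 0.468
at [ 0.5005 -0.099   0.2212] yaw -19.09 F [-0.3  1.  -0.9] gap 3.99 t 30.0
```

View pics/w19.png

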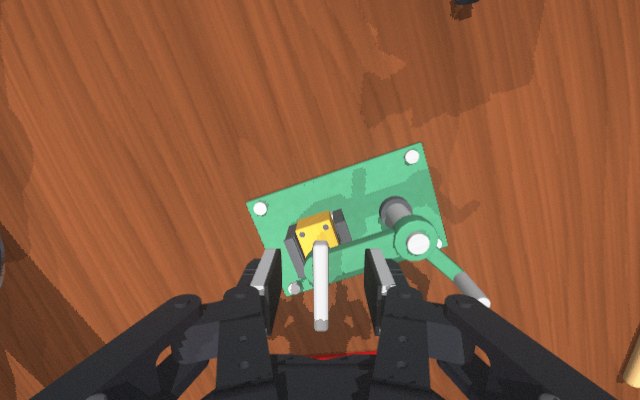

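Run:
```python
from h import *
import pickle
s=pickle.load(open('w19.pkl','rb'))
hsv=cv2.cvtColor(s['image'],cv2.COLOR_RGB2HSV)
m=cv2.inRange(hsv,(0,0,150),(180,60,255));q=np.zeros_like(m);q[235:340,300:345]=m[235:340,300:345]
c=max(cv2.findContours(q,0,1)[0],key=cv2.contourArea);z=.130-.005*1.9+.007
W=plane(s,c.reshape(-1,2),z)[:,:2]*1000;r=cv2.minAreaRect(W.astype(np.float32));print(r)
v=cv2.fitLine(W.astype(np.float32),cv2.DIST_L2,0,.01,.01).ravel();print('bar',np.degrees(np.arctan2(v[1],v[0])))
peg=plane(s,[(484,302)],.132)[0];hub=plane(s,[(418.5,243.5)],.104)[0];w=peg-hub;print(peg,hub,np.degrees(np.arctan2(w[1],w[0])))
print('bar z',deep(s,[(321,260),(321,290),(321,315)]).round(4),'hub',deep(s,[(418,243)]).round(4))
```

```text
((481.20013427734375, -153.1686553955078), (76.97875213623047, 10.746195793151855), 71.23617553710938)
bar 71.12115
[ 0.59739876 -0.20488072  0.132     ] [ 0.56537914 -0.15433791  0.104     ] -57.64514045023182
bar z [[ 0.4896 -0.1312  0.1279]
 [ 0.4813 -0.1553  0.1274]
 [ 0.474  -0.1763  0.1278]] hub [[ 0.5657 -0.1556  0.1005]]
```

Bar turned 1.63 rad in total, so tee is about 1.9 and the force roughly 20 N or more. I'll back the arm off and check everything from clear views.

```bash
python3 -m creep '{"claw":[4,4,4,4,4,4,4],"dp":[[5,0,-2],[10,0,-3],[15,0,-3],[20,0,-3],[22,0,-3],[22,0,-3],[22,0,-3]],"roll":[0,0,0,0,0,0,0]}'
python3 - <<'E'
from h import *
import pickle
t=snap('top','t20.png');s=snap('scene','sc20.png');pickle.dump((t,s),open('f20.pkl','wb'))
cv2.imwrite('pics/c20.png',cv2.resize(t['image'][150:250,330:440],None,fx=6,fy=6,interpolation=cv2.INTER_CUBIC)[:,:,::-1])
cv2.imwrite('pics/c21.png',cv2.resize(s['image'][135:225,225:335],None,fx=7,fy=6,interpolation=cv2.INTER_CUBIC)[:,:,::-1])
go()
E
```

```text
t: 30.7
tcp_pos: [0.5724, 0.1081, 0.2501]
tool_rot: [0.815, 0.58, -0.002, -0.001]
force: [0.6, -0.4, -0.3]
finger_gap: 0.466
at [0.5725 0.1072 0.2507] yaw -19.24 F [-0.4 -0.3 -0. ] gap 4.04 t 30.8
```

View pics/t20.png

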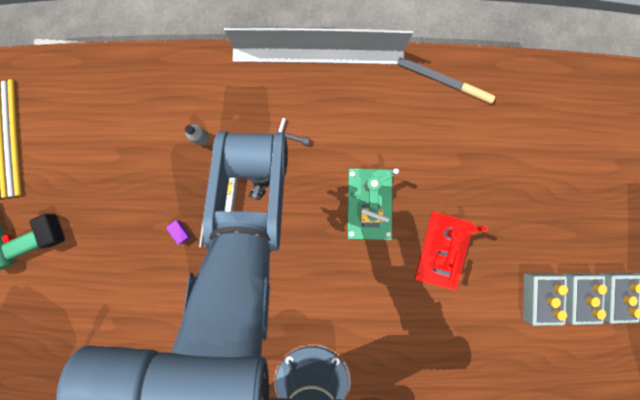

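View pics/c20.png

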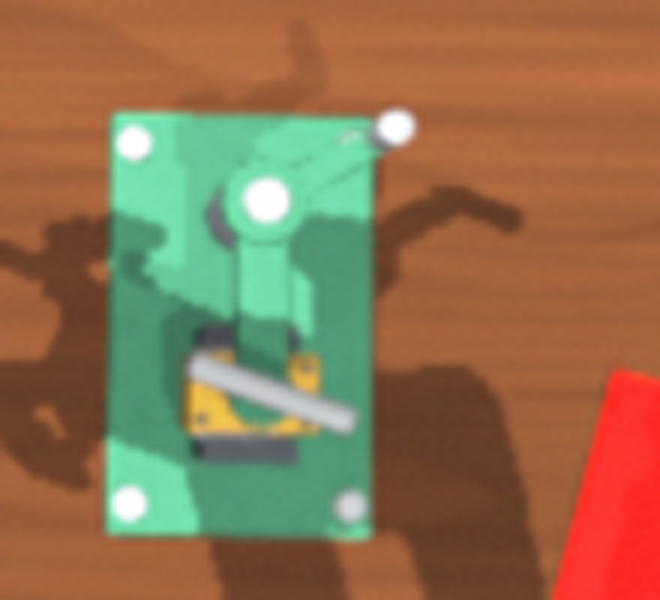

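View pics/c21.png

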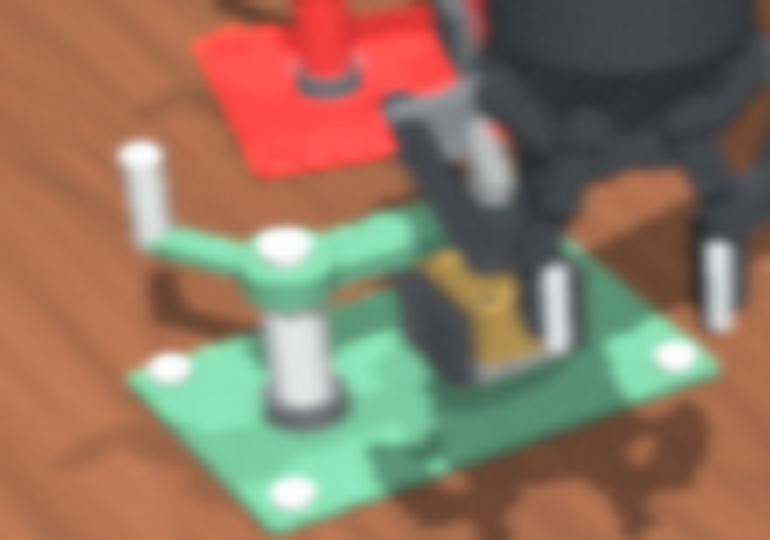

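Run:
```python
from h import *
import pickle
t,s=pickle.load(open('f20.pkl','rb'))
U=lambda P:[((x+.5)/6-.5+330,(y+.5)/6-.5+150) for x,y in P]
peg=plane(t,U([(397,127)]),.132)[0];hub=plane(t,U([(267,200)]),.103)[0];w=peg-hub;print('peg ang',np.degrees(np.arctan2(w[1],w[0])),np.hypot(*w[:2]))
b=plane(t,U([(193,364),(353,421)]),.1275);v=b[0]-b[1];print('bar',np.degrees(np.arctan2(v[1],v[0])),np.linalg.norm(v),b.mean(0))
k=plane(t,U([(187,434),(318,434)]),.054);print('blk',k.round(4))
```

```text
peg ang -59.81787918681133 0.06015190371884021
bar 71.46798016802218 0.07299934786247758 [ 0.47895799 -0.15722514  0.1275    ]
blk [[ 0.46   -0.1277  0.054 ]
 [ 0.461  -0.1876  0.054 ]]
```

All checks agree. Signing off.

```bash
python3 -c "
from h import *
print(workorder.sign_off())"
```

```text
the job is handed in; nothing more can be done
None
```

The blank is seated in the nest and clamped, and I handed the job in at about 31 s of the 72 s allowed. Sign-off reports no verdict, so this rests on my own checks.

I lifted the blank out of the trough, stood it on the open bench and let go. I then took it by its ends and seated it in the nest. The clamp arm went round by its peg until about 11 N moved it no further, and I turned the T-handle 1.63 rad clockwise and let go.

- **Seating:** in the top view the blank is centred along the nest to about 1 mm. It looked upright between the walls before clamping.
- **Clamp arm:** the peg reads −59.8°, against about −59.4° for the arm at its stop. One earlier wrist reading gave −57.6°, which is still inside the tolerance.
- **Clamping force:** the T-bar's angle gives a tee of about 1.9 rad, which should mean roughly 23 N. This is inferred, since I could not read the force directly. It assumes the bar lies along the fixture's x at tee = 0.
- **Resistance:** the torque did rise, from about 0.19 to 0.23 N m while turning and from 0.09 to 0.15 N m while holding. Those readings are noisy, so the rise is a weak signal.
- **Disagreement:** the measured drop of the bar was about 6 mm, against 8 mm expected. That points to a slightly smaller tee, about 1.55 to 1.7 rad, close to where the pad first touches. I went with the angle and left the handle where it was.
- **Other objects:** I never touched the slab, chuck key or bottle. I did not re-measure their positions at the end.

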